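# Hang the brass bells on the shop's display rail

## Task

First move the green vase that blocks the open end of the bell rail onto the round cork mat, standing upright and wholly on it. Then slide the gate fully open and bring every brass bell on the table in through the open end, sliding it along until it hangs centred over the white disc of its own size on the base board (the largest bell by the end wall, the smallest by the gate; the place of a missing bell stays empty). Only when all the bells hang in place slide the gate fully closed again, and leave the other ornaments where they stand.

Things in the scene. Friction and masses are not known exactly. Their poses are not given: they have to be found in the camera images.
- rail: Fixed bell display stand: dark wood base board 104 x 310 x 12 mm, above it two level steel bars along its own y. Closed at +y by an end wall (60 mm wide, 150 mm high, inner face at y = +150 mm), open at -y. Two posts at x = +-47, y = -122 mm leave 86 mm free for the bells. Origin: on the table, under the gap's centre line, 150 mm from the wall; z up, x away from the robot.
- gap (a point): Middle of the gap between the two bars (10 x 10 mm section, 12 mm apart), level with their tops, 125 mm above the table, above the stand's origin. A hung bell has its stem in the gap and its trolley disc resting on the bar tops; bell and disc are wider than the gap, so a bell gets in only at the open end.
- mouth (a point): Centre of the open end of the rail, level with the bar tops (stand's own x = 0, y = -175, z = 125 mm). The bars splay out from y = -145 mm to a mouth about 19 mm wide here.
- gate (a joint): Slide of the end gate: a flat steel blade 10 mm wide, 5 mm high, across the bar tops at the stand's y = -130 mm. 0 = closed (no bell can pass); grows as it slides along the stand's +x, away from the robot; 0.044 m = fully open, blade tip then 26 mm clear of the centre line. Friction about 1.5 N; stays where it is left.
- gate_knob (a point): Top centre of the gate's upright black knob, 14 mm in diameter, 42 mm tall above the blade; 36 mm from the rail's centre line when closed, 80 mm when open; top 172 mm above the table.
- vase: Pale green ribbed ceramic vase, 160 mm tall, widest diameter 72 mm at 45 mm height, foot 64 mm, heavy at the bottom; straight neck 24 mm in diameter from 118 to 156 mm height. Starts upright just beyond the open end of the rail, in the way. Origin: centre of its foot, z up. About 0.3 kg.
- mat: Round cork mat, 104 mm in diameter, 3 mm thick, fixed flat on the table near the right front. Origin: centre of its underside.
- bell1: The largest brass bell, rigid, standing on its mouth: mouth 66 mm wide, bell 51.7 mm high, then stem 6 mm thick, 22 mm long, trolley disc 30 mm wide, 4 mm thick (underside 73.7 mm above the mouth), wooden grip post 12 mm thick, 46 mm long, bead 18 mm wide, 8 mm high. Origin: centre of mouth, z up the stem. Hung, its origin is 51.3 mm above the table. 0.1 to 0.3 kg. May be absent.
- mark1 (a point): Centre of the largest white disc (66 mm in diameter) on top of the stand's base board, 12 mm above the table, under the gap: place of the largest bell; mark1 is nearest the end wall, mark4 nearest the gate (stand's y = 105, 31, -35, -93 mm).
- bell2: The second largest brass bell, rigid, standing on its mouth: mouth 58 mm wide, bell 47.8 mm high, then stem 6 mm thick, 22 mm long, trolley disc 30 mm wide, 4 mm thick (underside 69.8 mm above the mouth), wooden grip post 12 mm thick, 46 mm long, bead 18 mm wide, 8 mm high. Origin: centre of mouth, z up the stem. Hung, its origin is 55.2 mm above the table. 0.1 to 0.3 kg. May be absent.
- mark2 (a point): Centre of the second largest white disc (58 mm in diameter) on top of the stand's base board, 12 mm above the table, under the gap: place of the second largest bell; mark1 is nearest the end wall, mark4 nearest the gate (stand's y = 105, 31, -35, -93 mm).
- bell3: The second smallest brass bell, rigid, standing on its mouth: mouth 50 mm wide, bell 44.0 mm high, then stem 6 mm thick, 22 mm long, trolley disc 30 mm wide, 4 mm thick (underside 66.0 mm above the mouth), wooden grip post 12 mm thick, 46 mm long, bead 18 mm wide, 8 mm high. Origin: centre of mouth, z up the stem. Hung, its origin is 59.0 mm above the table. 0.1 to 0.3 kg. May be absent.
- mark3 (a point): Centre of the second smallest white disc (50 mm in diameter) on top of the stand's base board, 12 mm above the table, under the gap: place of the second smallest bell; mark1 is nearest the end wall, mark4 nearest the gate (stand's y = 105, 31, -35, -93 mm).
- bell4: The smallest brass bell, rigid, standing on its mouth: mouth 42 mm wide, bell 40.2 mm high, then stem 6 mm thick, 22 mm long, trolley disc 30 mm wide, 4 mm thick (underside 62.2 mm above the mouth), wooden grip post 12 mm thick, 46 mm long, bead 18 mm wide, 8 mm high. Origin: centre of mouth, z up the stem. Hung, its origin is 62.8 mm above the table. 0.1 to 0.3 kg. May be absent.
- mark4 (a point): Centre of the smallest white disc (42 mm in diameter) on top of the stand's base board, 12 mm above the table, under the gap: place of the smallest bell; mark1 is nearest the end wall, mark4 nearest the gate (stand's y = 105, 31, -35, -93 mm).
- owl: Bystander: small white owl figurine, 40 mm in diameter, 64 mm tall, among the bells. Origin: centre of its underside. To be left alone.
- giftbox: Bystander: cardboard box 70 x 90 x 50 mm at the left. Origin: centre of its underside. To be left alone.
- bowl: Bystander: white bowl 100 mm wide, 50 mm high, at the left. Origin: centre of its underside. To be left alone.
- pawn_figure: Bystander: black abstract figurine 132 mm tall at the right. Origin: centre of its underside. To be left alone.

How it is judged:
By the outcome, as a careful person would: the job done as asked, in the order asked, and still so for the second after the job is handed in, with the robot touching nothing.
Of bell1, bell2, bell3, bell4 only 3 to 4 are there at a start; the rules pass over those that are not, and their reading is None.
At some moment in a run one of bell1, bell2, bell3, bell4, vase may be knocked a few centimetres aside while the robot is not near it.
Once in a run the grip may slacken for a moment while it holds something.
It also fails if it takes over 210 s, if anything falls off the work surface, if the arm or the gripper's body presses on something with over 40 N, if the wrist force passes 120 N, or if a joint passes its speed limit or range.

## Robot

A 6-joint arm with a two-finger parallel gripper is mounted at the origin on the work surface. World frame = base frame: x ahead of the robot, y to its left, z up, the work surface at z = 0. Lengths are in mm, angles in rad, forces in N, time in s.
With the tool pointing down it reaches from about 350 to 925 mm from the base axis. Payload 6.4 kg.
Tool frame: the origin (TCP) lies midway between the tips of the shut fingers; the grasp point (between the pads) lies 19 mm behind it; z points along the fingers, y is the line along which they close (so a half turn about z gives the same grasp; the last joint's range is limited). The gripper opens to 94 mm and grips with 3 to 60 N. Pads are 16 mm wide; open, the fingers measure 119 mm over their backs; the gripper's body (75 mm by 177 mm) begins 78 mm behind the grasp point.
Start: joints at [-1.39, 0.245, 1.558, -0, 1.339, -0.174], TCP at [225.817, -609.525, 205.455] pointing down, gripper open.
Joint ranges: [-3.13, 3.13], [-1.02, 2.26], [0.13, 2.54], [-0.95, 4.09], [0.21, 2.88], [-2.74, 2.74]. Speed limits (rad/s): [2.57, 2.57, 3.14, 3.14, 3.14, 3.14].

## Interface

Orientations are given as a rotation vector (axis times angle).
In Python, from station import monitor, cams, sign_off gives the robot as it stands.
- The arm moves only by the shell command python3 -m jog 'ROWS' [FORCE]. ROWS is JSON, a list of rows, each a list of 3 entries, a list of its own where there are three numbers: the shift along the tool's x, y, z in m, then the turn, a rotation vector about the tool's x, y, z in rad, then the gripper's target within -1 to 1 (fully open at 1, half-way at 0, shut at -1). In form: [[[x, y, z], [ax, ay, az], gripper], ...]. A call has 1 to 5 rows; each row is the pose to reach, as a shift and turn from the pose commanded when the call began, along the tool's axes at that moment; what a row does not reach only later rows make up. A row lasts 1/10 s, in which the tool goes at most 50 mm and 8.59 degrees, less where a joint would pass 70% of its speed; a pose out of reach is approached as far as the arm can. A call with a gripper value outside its range is refused whole. The fingers move at their own pace and stop on an object; FORCE is the grip in N (left out, the last holds). Time passes only in rows, so rows that repeat a pose let the fingers close. It gives the time, the measured TCP pose, the force, the opening and the grip force at its end, in the units of the state.
- monitor.observe(): the state, without advancing time (a new reading comes with each control period).
- cams.camera(name): name is "scene" or "side" or "wrist"; returns the picture (384x512x3 uint8, red, green, blue); there is no depth.
- cams.calibration(name): a dict with "fov_y" (degrees; the focal length in pixels is half the picture's height over the tangent of half this angle, whatever the lens; pixels are square), "cx", "cy" (the principal point, pixels), "origin" and "orientation" of the camera in the world. Camera axes: x right, y up, looking along -z (the intrinsics and any distortion apply to the point x, -y, -z); pixel columns grow to the right and rows downward; lengths in mm; the calibration is good to about 2 mm. A picture is of the moment at which its call begins: read the wrist's pose just before it. calibration takes no time and is no camera call; for the wrist camera it gives the pose at the moment of the call.
- sign_off(): hands the job in; it is judged then, once.
The state is a dict: "t": time; "joint_pos": joint angles; "qvel": joint speeds; "tau": joint torques, N m; "tool_pos": TCP position; "tool_rot": TCP orientation; "wrist_force": force on the tool from outside, world axes, zero at the start; "wrist_torque": the same for the moment, N m; "gripper_width": finger opening in mm; "gripper_force": force on a finger pad.
Only numpy, scipy, OpenCV 4.12 (cv2) and the standard library are available. Lean on these libraries where they do the work, as an engineer would, in place of code of your own. Each camera call takes 0.05 s, during which the arm holds its last target. There are 200 camera calls.

## Working session

There is one attempt and no reset: what is moved stays moved. The work goes in short steps, Python scripts to look and compute and a shell command to move; the robot and the scene stay as the last step left them, time stands still between calls to the robot, and variables do not carry over. Pictures are saved under pics/ and viewed, at most 14 in all, crops included, and the job is handed in when it is done.

```bash
ls; mkdir -p pics
python3 - <<'E'
from station import monitor,cams
import cv2
s=monitor.observe();print(s)
for n in("scene","side","wrist"):
    print(n,cams.calibration(n))
    im=cams.camera(n); cv2.imwrite(f"pics/{n}0.png",im[:,:,::-1])
E
```

```text
pics
{'t': 0.0, 'joint_pos': array([-1.39009390e+00,  2.45802246e-01,  1.55897204e+00, -2.98168236e-05,
        1.33867092e+00, -1.74117987e-01]), 'qvel': array([-0.00050002, -0.00023764,  0.00060202, -0.00042597, -0.0015038 ,
       -0.00023061]), 'tau': array([-4.38564803e-05, -4.15835810e+01, -3.14602089e+01,  6.85320399e-02,
        3.32064391e-02, -1.48614267e-04]), 'tool_pos': array([ 225.7053823 , -608.93687721,  204.37547638]), 'tool_rot': array([-3.09045707e+00, -5.54115205e-01,  5.51175266e-05]), 'wrist_force': array([-0.16193981, -0.83420627,  0.40088449]), 'wrist_torque': array([ 0.02074925,  0.00958345, -0.02996521]), 'gripper_force': 0.0, 'gripper_width': 93.79433770197234}
scene {'fov_y': 42.217848900838945, 'cx': 248.51349833069082, 'cy': 191.0231121028255, 'origin': array([ 967.56947137,  804.43708766, 1172.06594167]), 'orientation': array([0.2410014 , 0.93881812, 2.53827345])}
side {'fov_y': 54.819430130547445, 'cx': 253.87620742960453, 'cy': 188.7306849825469, 'origin': array([241.52732183, 592.79253749, 841.77068234]), 'orientation': array([ 0.21326557, -0.97729304, -2.49297708])}
wrist {'fov_y': 65.40917735081065, 'cx': 253.39636769941762, 'cy': 188.2522526367687, 'origin': array([ 302.44087324, -580.93074245,  384.49103195]), 'orientation': array([-0.24916784,  0.17502663, -1.20647234])}
```

View pics/scene0.png

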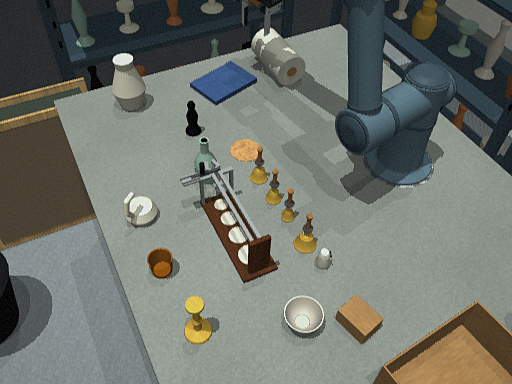

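View pics/side0.png

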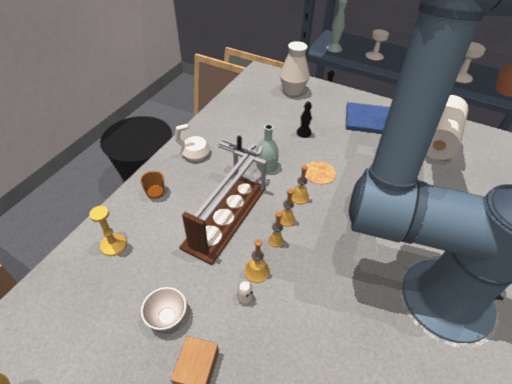

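Scene shows four bells at about (260,165), (274,187), (290,206), (306,233) px, vase (204,155), mat (245,150), and the rail between them. The side view agrees. I'll zoom in for accurate pixels.

Run:
```python
import cv2
for n,(x,y,w,h) in dict(scene=(175,130,160,120),side=(180,115,180,135)).items():
    im=cv2.imread(f"pics/{n}0.png"); h=150 if n=="scene" else 170; w=int(h*4/3)
    if n=="scene": x,y=165,130
    else: x,y=165,120
    k=600/h
    c=cv2.resize(im[y:y+h,x:x+w],(int(w*k),600),interpolation=cv2.INTER_CUBIC)
    for u in range((x//20+1)*20,x+w,20):
        cv2.line(c,(int((u-x)*k),0),(int((u-x)*k),8),(0,0,255),1);cv2.putText(c,str(u),(int((u-x)*k)-12,20),0,.4,(0,0,255))
    for v in range((y//20+1)*20,y+h,20):
        cv2.line(c,(0,int((v-y)*k)),(8,int((v-y)*k)),(0,0,255),1);cv2.putText(c,str(v),(10,int((v-y)*k)+4),0,.4,(0,0,255))
    print(n,x,y,k); cv2.imwrite(f"pics/{n}0z.png",c)
```

```text
scene 165 130 4.0
side 165 120 3.5294117647058822
```

View pics/scene0z.png

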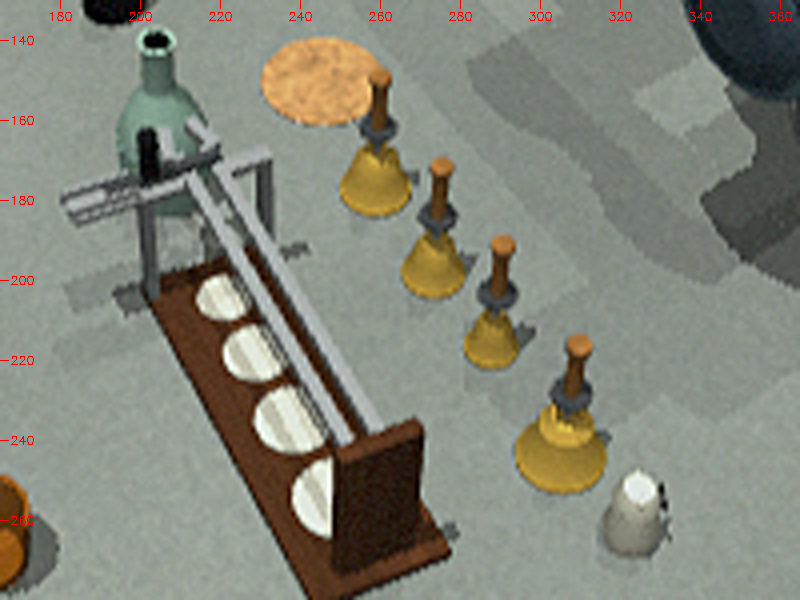

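View pics/side0z.png

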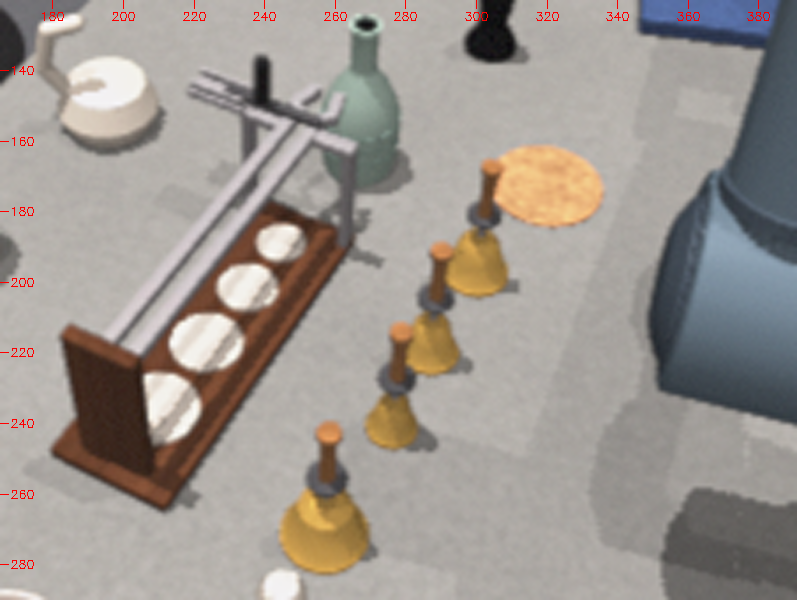

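Both zooms are clear. Scene crop: bead tops at crop px (380,75), (442,166), (503,243), (579,345). Side crop: (491,167), (441,251), (401,331), (328,433). Now triangulate.

```bash
cat > h.py <<'E'
import numpy as np
from station import monitor,cams
from scipy.spatial.transform import Rotation as R
def ray(c,u,v):
    f=192/np.tan(np.radians(c["fov_y"]/2))
    d=R.from_rotvec(c["orientation"]).apply([(u-c["cx"])/f,-(v-c["cy"])/f,-1.]); return np.array(c["origin"]),d/np.linalg.norm(d)
def tri(rs):
    A=sum(np.eye(3)-np.outer(d,d) for o,d in rs);b=sum((np.eye(3)-np.outer(d,d))@o for o,d in rs)
    p=np.linalg.solve(A,b); return p,max(np.linalg.norm(np.cross(p-o,d)) for o,d in rs)
def atz(r,z): o,d=r; return o+d*(z-o[2])/d[2]
def proj(c,p):
    f=192/np.tan(np.radians(c["fov_y"]/2)); q=R.from_rotvec(c["orientation"]).inv().apply(np.asarray(p,float)-c["origin"])
    return np.array([c["cx"]-f*q[...,0]/q[...,2],c["cy"]+f*q[...,1]/q[...,2]]).T
E
python3 - <<'E'
from h import *
np.set_printoptions(precision=1,suppress=True)
S=cams.calibration("scene");D=cams.calibration("side")
P=dict(A=((380,77),(491,168)),B=((442,168),(441,252)),C=((503,245),(401,332)),D=((579,347),(328,434)),
dA=((378,128),(484,216)),dB=((437,216),(435,297)),dC=((497,295),(397,378)),dD=((571,393),(326,478)),
mat=((322,81),(550,186)),vase=((157,41),(367,24)),knob=((148,132),(262,61)),m4=((222,297),(281,243)),m3=((255,352),(247,287)),m2=((293,420),(206,341)))
ZE=dict(A=0,mat=3,vase=160,knob=172,m4=12,m3=12,m2=12)
for n,(a,b) in P.items():
    r1=ray(S,165+a[0]/4,130+a[1]/4);r2=ray(D,165+b[0]/3.5294,120+b[1]/3.5294)
    p,e=tri([r1,r2]);print(n,p,"res %.1f"%e, *( [atz(r1,ZE[n]),atz(r2,ZE[n])] if n in ZE else []))
E
```

```text
A [ 447.1 -132.4  126. ] res 0.8 [ 384.8 -244.     0. ] [ 483.4 -261.4    0. ]
B [446.9 -34.8 121.3] res 1.5
C [441.8  46.1 118.1] res 1.5
D [445.1 153.1 127.5] res 1.4
dA [ 446.5 -133.    70.7] res 1.1
dB [447.1 -35.9  68.1] res 1.5
dC [441.3  45.2  62.4] res 2.0
dD [444.8 153.2  75.5] res 1.1
mat [ 427.8 -267.7   -4.9] res 2.0 [ 432.3 -257.9    3. ] [ 426.2 -262.5    3. ]
vase [ 594.7 -207.5  159.6] res 1.6 [ 595.5 -204.8  160. ] [ 594.9 -209.5  160. ]
knob [ 641.2 -111.9  171.7] res 0.5 [ 641.4 -110.9  172. ] [ 641.1 -112.2  172. ]
m4 [604.9 -77.5   8.9] res 0.6 [606.  -74.5  12. ] [603.7 -75.7  12. ]
m3 [605.1 -18.1  10.9] res 0.8 [605.6 -16.3  12. ] [604.8 -18.4  12. ]
m2 [606.   47.9  10.1] res 1.7 [606.9  51.1  12. ] [605.5  47.1  12. ]
```

Everything agrees with the stated sizes and heights. The rail origin is about (605, 18) with negligible yaw, and all 4 bells are present: bell1 (445,153), bell2 (447,-133), bell3 (447,-35), bell4 (441,46). The vase is at (595,-207) and the mat at (428,-261). I'll save match templates so I can re-check positions later, then start moving toward the vase.

```bash
cat >> h.py <<'E'
import cv2
# reference bead/neck centres in scene0/side0 (pixels), template match re-localisation
REF=dict(b1=((579,347),(328,434)),b2=((380,77),(491,168)),b3=((442,168),(441,252)),b4=((503,245),(401,332)),vase=((157,41),(367,24)))
def locate(names,W=22,hs=8):
    out={}
    ims={n:cv2.cvtColor(cams.camera(n),cv2.COLOR_RGB2BGR) for n in("scene","side")}
    for k in names:
        rs=[];sc=[]
        for n,i,x0,y0,q in(("scene",0,165,130,4.),("side",1,165,120,3.5294)):
            u=x0+REF[k][i][0]/q;v=y0+REF[k][i][1]/q;U,V=int(round(u)),int(round(v))
            ref=cv2.imread(f"pics/{n}0.png");t=ref[V-6:V+20,U-hs:U+hs+1]
            a,b=V-6-W,U-hs-W;a=max(a,0)
            m=cv2.matchTemplate(ims[n][a:V+20+W,b:U+hs+1+W],t,cv2.TM_CCOEFF_NORMED)
            _,s,_,l=cv2.minMaxLoc(m);d=[0,0]
            x,y=l
            if 0<x<m.shape[1]-1 and 0<y<m.shape[0]-1:
                for j,(p,r) in enumerate(((m[y,x-1],m[y,x+1]),(m[y-1,x],m[y+1,x]))): d[j]=.5*(p-r)/(p+r-2*m[y,x])
            rs.append(ray(cams.calibration(n),u+b+x+d[0]-(U-hs),v+a+y+d[1]-(V-6)));sc.append(s)
        out[k]=tri(rs)+(sc,)
        print(k,out[k][0].round(1),"res %.1f"%out[k][1],np.round(sc,2))
    return out
def to(x,y,z,yaw=90):
    """tool-frame shift (m) and z-turn (rad) from the measured pose to TCP x,y,z with tool x at yaw"""
    s=monitor.observe();r=R.from_rotvec(s["tool_rot"])
    g=R.from_matrix(np.array([[np.cos(np.radians(yaw)),np.sin(np.radians(yaw)),0],[np.sin(np.radians(yaw)),-np.cos(np.radians(yaw)),0],[0,0,-1]]).T)
    print("t %.1f"%s["t"],s["tool_pos"].round(1),"shift",(r.inv().apply(np.array([x,y,z])-s["tool_pos"])/1000).round(4),"turn",(r.inv()*g).as_rotvec().round(3),"F",s["wrist_force"].round(1),"w %.1f g %.1f"%(s["gripper_width"],s["gripper_force"]))
E
python3 -m jog '[[[0.486,-0.249,0],[0,0,-1.216],1],[[0.486,-0.249,0],[0,0,-1.216],1],[[0.486,-0.249,0],[0,0,-1.216],1],[[0.486,-0.249,0],[0,0,-1.216],1],[[0.486,-0.249,0],[0,0,-1.216],1]]' 30
python3 - <<'E'
from h import *
to(595,-207,205)
E
```

```text
t: 0.65
tool_pos: [395.8, -423.5, 205.2]
tool_rot: [-2.669, -1.656, -0.0]
wrist_force: [0.4, -0.3, 0.9]
gripper_width: 94.2
gripper_force: 0.0
t 0.7 [ 395.8 -423.5  205.2] shift [0.2825 0.0823 0.0003] turn [-0.   -0.   -0.46] F [ 0.4 -0.3  0.9] w 94.2 g 0.0
```

```bash
python3 -m jog '[[[0.282,0.082,0],[0,0,-0.46],1],[[0.282,0.082,0],[0,0,-0.46],1],[[0.282,0.082,0],[0,0,-0.46],1],[[0.282,0.082,0],[0,0,-0.46],1],[[0.282,0.082,0],[0,0,-0.46],1]]' 30 >/dev/null
python3 -m jog '[[[0,0,0],[0,0,0],1],[[0,0,0],[0,0,0],1]]'
python3 - <<'E'
from h import *
to(595,-207,205)
locate(["vase","b1","b2","b3","b4"])
E
```

```text
t: 1.35
tool_pos: [565.3, -241.3, 205.0]
tool_rot: [-2.225, -2.217, 0.001]
wrist_force: [-0.1, 0.4, 0.0]
gripper_width: 94.0
gripper_force: 0.0
t 1.4 [ 565.3 -241.3  205. ] shift [ 0.0345  0.0296 -0.    ] turn [-0.001 -0.    -0.004] F [-0.1  0.4  0. ] w 94.0 g 0.0
vase [ 594.6 -207.9  159.9] res 1.8 [0.94 0.97]
b1 [445.1 153.2 127.6] res 1.4 [0.99 0.99]
b2 [448.  -36.6 124.7] res 2.5 [0.67 0.79]
b3 [440.1  25.7 142.9] res 33.3 [0.92 1.  ]
b4 [441.7  46.  118.1] res 1.5 [0.99 0.99]
```

```bash
python3 -m jog '[[[0.034,0.0295,0],[0,0,-0.004],1],[[0.034,0.0295,0],[0,0,-0.004],1],[[0.034,0.0295,0.045],[0,0,-0.004],1],[[0.034,0.0295,0.087],[0,0,-0.004],1],[[0.034,0.0295,0.087],[0,0,-0.004],1]]' 25
python3 -m jog '[[[0,0,0],[0,0,0],-1],[[0,0,0],[0,0,0],-1],[[0,0,0],[0,0,0],-1],[[0,0,0],[0,0,0],-1],[[0,0,0],[0,0,0],-1]]' 25
python3 -m jog '[[[0,0,0],[0,0,0],-1],[[0,0,0],[0,0,0],-1],[[0,0,0],[0,0,0],-1]]' 25
python3 - <<'E'
from h import *
to(595,-207,118)
E
```

```text
t: 1.95
tool_pos: [589.6, -207.6, 111.7]
tool_rot: [-2.217, -2.208, 0.006]
wrist_force: [-0.3, -0.4, 0.1]
gripper_width: 94.1
gripper_force: 0.0
t: 2.45
tool_pos: [595.3, -208.7, 119.7]
tool_rot: [2.222, 2.218, 0.001]
wrist_force: [-0.1, -0.5, -1.0]
gripper_width: 57.5
gripper_force: 0.0
t: 2.75
tool_pos: [594.8, -208.3, 118.4]
tool_rot: [-2.223, -2.219, 0.0]
wrist_force: [0.2, 0.0, 0.4]
gripper_width: 33.6
gripper_force: 0.0
t 2.8 [ 594.8 -208.3  118.4] shift [0.0013 0.0002 0.0004] turn [-0.    -0.    -0.002] F [0.2 0.  0.4] w 33.6 g 0.0
```

```bash
python3 -m jog '[[[0,0,0],[0,0,0],-1],[[0,0,0],[0,0,0],-1],[[0,0,0],[0,0,0],-1],[[0,0,0],[0,0,0],-1]]' 25
python3 -m jog '[[[0,0,-0.006],[0,0,0],-1],[[0,0,-0.012],[0,0,0],-1],[[0,0,-0.02],[0,0,0],-1],[[0,0,-0.03],[0,0,0],-1],[[0,0,-0.03],[0,0,0],-1]]'
python3 - <<'E'
from h import *
to(428,-261,148)
E
```

```text
t: 3.15
tool_pos: [594.7, -208.3, 118.2]
tool_rot: [-2.223, -2.219, 0.0]
wrist_force: [-0.1, -0.8, -1.1]
gripper_width: 23.2
gripper_force: 25.0
t: 3.65
tool_pos: [596.0, -209.1, 151.0]
tool_rot: [2.221, 2.216, 0.002]
wrist_force: [0.7, -1.0, -1.5]
gripper_width: 23.6
gripper_force: 25.0
t 3.6 [ 596.  -209.1  151. ] shift [-0.0523 -0.1679  0.0025] turn [ 0.004  0.002 -0.002] F [ 0.7 -1.  -1.5] w 23.6 g 25.0
```

```bash
python3 -m jog '[[[-0.01,-0.01,0],[0,0,0],-1],[[-0.02,-0.035,0],[0,0,0],-1],[[-0.03,-0.065,0],[0,0,0],-1],[[-0.04,-0.10,0],[0,0,0],-1],[[-0.053,-0.135,0],[0,0,0],-1]]' 25 >/dev/null
python3 -m jog '[[[0,-0.02,0],[0,0,0],-1],[[0,-0.032,0],[0,0,0],-1],[[0,-0.032,0],[0,0,0],-1],[[0,-0.032,0],[0,0,0],-1],[[0,-0.032,0],[0,0,0],-1]]'
python3 - <<'E'
from h import *
to(428,-261,121)
im=cams.camera("scene");im2=cams.camera("side")
cv2.imwrite("pics/v1.png",np.hstack([cv2.resize(im[100:230,170:300],(400,400)),cv2.resize(im2[110:250,240:380],(400,400))])[:,:,::-1])
E
```

```text
t: 4.65
tool_pos: [428.4, -261.1, 148.6]
tool_rot: [2.222, 2.22, 0.0]
wrist_force: [0.1, -0.4, -3.3]
gripper_width: 23.5
gripper_force: 25.0
t 4.7 [ 428.4 -261.1  148.6] shift [ 0.0001 -0.0004  0.0276] turn [ 0.     0.    -0.001] F [ 0.1 -0.4 -3.3] w 23.5 g 25.0
```

View pics/v1.png

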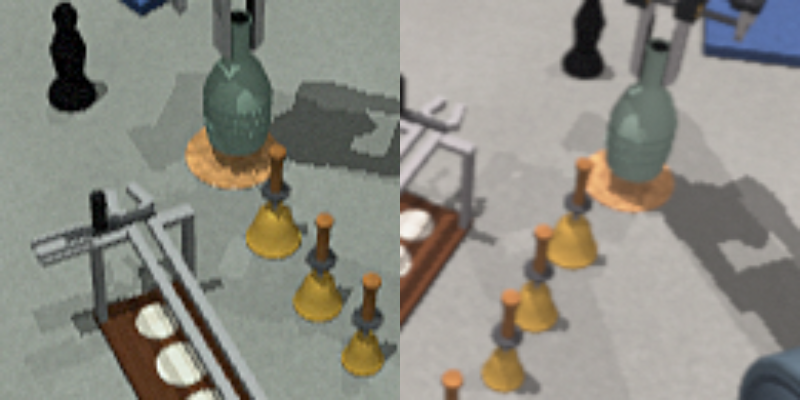

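The vase hangs upright over the mat in both views. Lowering it.

```bash
python3 -m jog '[[[0,0,0.008],[0,0,0],-1],[[0,0,0.016],[0,0,0],-1],[[0,0,0.022],[0,0,0],-1],[[0,0,0.025],[0,0,0],-1],[[0,0,0.0275],[0,0,0],-1]]' 25 >/dev/null
python3 -m jog '[[[0,0,0],[0,0,0],-1],[[0,0,0],[0,0,0],-1],[[0,0,0],[0,0,0],-0.3],[[0,0,0],[0,0,0],0],[[0,0,0],[0,0,0],1]]'
python3 -m jog '[[[0,0,0],[0,0,0],1],[[0,0,0],[0,0,0],1],[[0,0,0],[0,0,0],1],[[0,0,-0.02],[0,0,0],1],[[0,0,-0.06],[0,0,0],1]]'
python3 -m jog '[[[0,0,-0.03],[0,0,0],1],[[0,0,-0.03],[0,0,0],1],[[0,0,-0.03],[0,0,0],1]]'
python3 - <<'E'
from h import *
to(641,-112,147)
im=cams.camera("scene");im2=cams.camera("side")
S=cams.calibration("scene");D=cams.calibration("side")
cv2.imwrite("pics/v2.png",np.hstack([cv2.resize(im[100:230,170:300],(400,400)),cv2.resize(im2[110:250,240:380],(400,400))])[:,:,::-1])
E
```

```text
t: 5.75
tool_pos: [427.9, -261.3, 121.3]
tool_rot: [2.223, 2.219, 0.0]
wrist_force: [-0.1, -0.4, 0.6]
gripper_width: 44.1
gripper_force: 0.0
t: 6.25
tool_pos: [425.8, -259.3, 178.3]
tool_rot: [-2.218, -2.214, 0.0]
wrist_force: [-0.9, -1.3, -0.4]
gripper_width: 84.2
gripper_force: 0.0
t: 6.55
tool_pos: [427.8, -261.2, 211.2]
tool_rot: [2.223, 2.219, 0.0]
wrist_force: [0.0, 0.1, 0.3]
gripper_width: 93.9
gripper_force: 0.0
t 6.5 [ 427.8 -261.2  211.2] shift [0.1497 0.2128 0.0643] turn [ 0.001  0.001 -0.002] F [0.  0.1 0.3] w 93.9 g 0.0
```

View pics/v2.png

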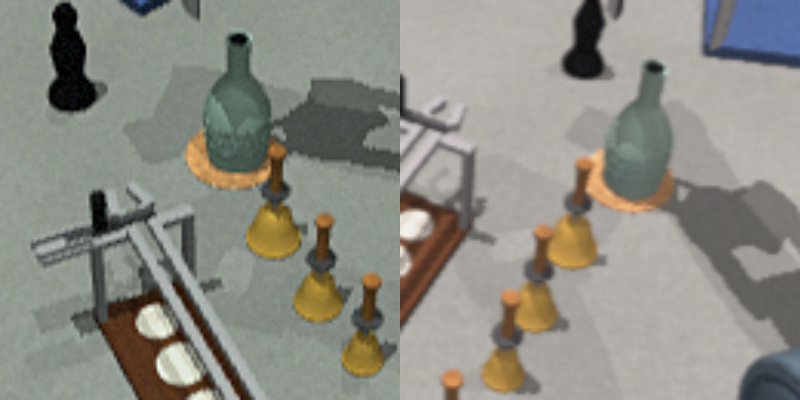

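The vase stands upright, wholly on the mat (foot centre within a few mm of the mat centre). Next, the gate knob.

```bash
python3 -m jog '[[[0.03,0.0425,0],[0,0,-0.002],0.3],[[0.06,0.085,0],[0,0,-0.002],0],[[0.09,0.1275,0],[0,0,-0.002],0],[[0.12,0.17,0],[0,0,-0.002],0],[[0.15,0.213,0],[0,0,-0.002],0]]' 15 >/dev/null
python3 -m jog '[[[0,0,0],[0,0,0],0],[[0,0,0],[0,0,0],0],[[0,0,0],[0,0,0],0],[[0,0,0.02],[0,0,0],0],[[0,0,0.035],[0,0,0],0]]'
python3 -m jog '[[[0,0,0.015],[0,0,0],0],[[0,0,0.025],[0,0,0],0],[[0,0,0.034],[0,0,0],0],[[0,0,0.034],[0,0,0],0],[[0,0,0.034],[0,0,0],0]]'
python3 - <<'E'
from h import *
to(641,-112,142)
im=cams.camera("scene");im2=cams.camera("side")
cv2.imwrite("pics/g1.png",np.hstack([cv2.resize(im[120:220,160:260],(400,400)),cv2.resize(im2[100:200,190:290],(400,400))])[:,:,::-1])
E
```

```text
t: 7.65
tool_pos: [631.2, -118.6, 175.3]
tool_rot: [-2.224, -2.219, 0.0]
wrist_force: [-0.0, 0.4, -0.6]
gripper_width: 46.8
gripper_force: 0.0
t: 8.15
tool_pos: [632.5, -117.6, 142.2]
tool_rot: [2.221, 2.221, 0.0]
wrist_force: [-0.2, 1.3, 0.1]
gripper_width: 47.0
gripper_force: 0.0
t 8.2 [ 632.5 -117.6  142.2] shift [0.0056 0.0085 0.0002] turn [0. 0. 0.] F [-0.2  1.3  0.1] w 47.0 g 0.0
```

View pics/g1.png

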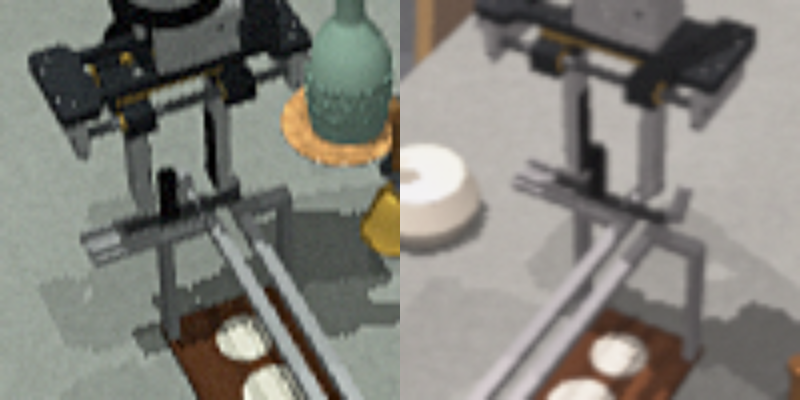

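The fingers straddle the knob, a little short of centre. I'll correct by the computed shift, close gently, then slide it open.

```bash
python3 -m jog '[[[0.0055,0.0085,0],[0,0,0],0],[[0.0055,0.0085,0],[0,0,0],0],[[0.0055,0.0085,0],[0,0,0],-1],[[0.0055,0.0085,0],[0,0,0],-1],[[0.0055,0.0085,0],[0,0,0],-1]]' 12 >/dev/null
python3 -m jog '[[[0,0,0],[0,0,0],-1],[[0,0,0],[0,0,0],-1],[[0,0,0],[0,0,0],-1],[[0,0,0],[0,0,0],-1],[[0,0,0],[0,0,0],-1]]'
python3 -m jog '[[[0,0.01,0],[0,0,0],-1],[[0,0.02,0],[0,0,0],-1],[[0,0.03,0],[0,0,0],-1],[[0,0.037,0],[0,0,0],-1],[[0,0.042,0],[0,0,0],-1]]'
python3 -m jog '[[[0,0.001,0],[0,0,0],-1],[[0,0.002,0],[0,0,0],-1],[[0,0.003,0],[0,0,0],-1],[[0,0.003,0],[0,0,0],-1]]'
python3 - <<'E'
from h import *
to(685,-112,142)
E
```

```text
t: 9.25
tool_pos: [641.7, -112.1, 142.0]
tool_rot: [2.22, 2.22, 0.002]
wrist_force: [5.1, -0.7, -3.1]
gripper_width: 13.6
gripper_force: 12.0
t: 9.75
tool_pos: [683.6, -112.4, 142.0]
tool_rot: [2.221, 2.221, -0.001]
wrist_force: [-1.9, -2.2, 2.2]
gripper_width: 13.5
gripper_force: 12.0
t: 10.15
tool_pos: [685.8, -112.4, 142.0]
tool_rot: [2.221, 2.221, -0.001]
wrist_force: [-1.6, -3.4, 0.9]
gripper_width: 13.5
gripper_force: 12.0
t 10.2 [ 685.8 -112.4  142. ] shift [ 0.0004 -0.0008 -0.    ] turn [ 0.     0.001 -0.   ] F [-1.6 -3.4  0.9] w 13.5 g 12.0
```

```bash
python3 -m jog '[[[0,0.001,0],[0,0,0],-1],[[0,0.001,0],[0,0,0],-1],[[0,0.001,0],[0,0,0],-1]]' 
python3 -m jog '[[[0,0.0015,0],[0,0,0],-1],[[0,0.0015,0],[0,0,0],-1],[[0,0.0015,0],[0,0,0],-1]]'
python3 - <<'E'
from h import *
to(685,-112,142)
E
```

```text
t: 10.45
tool_pos: [685.8, -112.3, 141.9]
tool_rot: [-2.22, -2.22, 0.003]
wrist_force: [-6.0, -3.6, 2.7]
gripper_width: 13.3
gripper_force: 12.0
t: 10.75
tool_pos: [685.9, -112.3, 141.9]
tool_rot: [-2.218, -2.218, 0.008]
wrist_force: [-10.3, -3.6, 5.4]
gripper_width: 13.4
gripper_force: 12.0
t 10.8 [ 685.9 -112.3  141.9] shift [ 0.0003 -0.0009 -0.0001] turn [-0.007  0.     0.   ] F [-10.3  -3.6   5.4] w 13.4 g 12.0
```

Gate is at its stop (travel 44 mm, force rises to 10 N). Release and go to bell1.

```bash
python3 -m jog '[[[0,-0.001,0],[0,0,0],-0.5],[[0,-0.001,0],[0,0,0],-0.2],[[0,-0.001,0],[0,0,0],0],[[0,-0.001,0],[0,0,0],0],[[0,-0.001,0],[0,0,0],0]]' >/dev/null
python3 -m jog '[[[0,0,-0.02],[0,0,0],0],[[0,0,-0.06],[0,0,0],0],[[0.03,-0.03,-0.06],[0,0,0],0],[[0.06,-0.06,-0.06],[0,0,0],0],[[0.09,-0.09,-0.06],[0,0,0],0]]' >/dev/null
python3 -m jog '[[[0.03,-0.03,0],[0,0,0],0],[[0.06,-0.06,0],[0,0,0],0],[[0.09,-0.09,0],[0,0,0],0],[[0.12,-0.12,0],[0,0,0],0],[[0.15,-0.12,0],[0,0,0],0]]' >/dev/null
python3 -m jog '[[[0,0,0],[0,0,0],0],[[0,0,0],[0,0,0],0],[[0,0,0],[0,0,0],0]]'
python3 - <<'E'
from h import *
to(445,153,200)
locate(["vase","b1","b2","b3","b4"])
E
```

```text
t: 12.55
tool_pos: [477.8, 127.3, 202.0]
tool_rot: [2.222, 2.22, -0.0]
wrist_force: [-0.3, -0.4, -0.1]
gripper_width: 47.1
gripper_force: 0.0
t 12.6 [477.8 127.3 202. ] shift [ 0.0257 -0.0328  0.002 ] turn [ 0.     0.    -0.001] F [-0.3 -0.4 -0.1] w 47.1 g 0.0
vase [ 620.7 -194.7  213.1] res 28.3 [0.33 0.42]
b1 [445.3 153.1 127.8] res 1.6 [0.75 0.91]
b2 [ 447.1 -131.8  126. ] res 1.0 [0.51 0.67]
b3 [442.   44.8 117.1] res 3.0 [0.68 0.9 ]
b4 [441.8  46.4 118.1] res 1.7 [0.72 0.98]
```

```bash
python3 -m jog '[[[0.0257,-0.0328,0],[0,0,0],0],[[0.0257,-0.0328,0],[0,0,0],0],[[0.0257,-0.0328,0],[0,0,0],0],[[0.0257,-0.0328,0.03],[0,0,0],0],[[0.0257,-0.0328,0.06],[0,0,0],0]]' 20 >/dev/null
python3 -m jog '[[[0,0,0.025],[0,0,0],0],[[0,0,0.045],[0,0,0],0],[[0,0,0.057],[0,0,0],0],[[0,0,0.057],[0,0,0],0],[[0,0,0.057],[0,0,0],-0.3]]'
python3 -m jog '[[[0,0,0],[0,0,0],-1],[[0,0,0],[0,0,0],-1],[[0,0,0],[0,0,0],-1],[[0,0,0],[0,0,0],-1],[[0,0,0],[0,0,0],-1]]'
python3 - <<'E'
from h import *
to(445,153,85)
E
```

```text
t: 13.65
tool_pos: [445.5, 153.4, 85.6]
tool_rot: [2.222, 2.22, 0.001]
wrist_force: [0.8, -0.0, 0.2]
gripper_width: 42.0
gripper_force: 0.0
t: 14.15
tool_pos: [445.3, 153.8, 85.7]
tool_rot: [2.22, 2.221, 0.002]
wrist_force: [0.2, -0.2, 2.8]
gripper_width: 17.1
gripper_force: 20.0
t 14.2 [445.3 153.8  85.7] shift [-0.0008 -0.0003  0.0007] turn [ 0.002 -0.     0.   ] F [ 0.2 -0.2  2.8] w 17.1 g 20.0
```

The width of 17.1 mm suggests the pads caught the bead, not the 12 mm post. Reopen slightly, go 5 mm lower, and regrip.

```bash
python3 -m jog '[[[0,0,0],[0,0,0],-0.5],[[0,0,0],[0,0,0],-0.5],[[0,0,0.0025],[0,0,0],-0.5],[[0,0,0.005],[0,0,0],-0.5],[[0,0,0.005],[0,0,0],-0.5]]' 20
python3 -m jog '[[[0,0,0],[0,0,0],-0.5],[[0,0,0],[0,0,0],-1],[[0,0,0],[0,0,0],-1],[[0,0,0],[0,0,0],-1],[[0,0,0],[0,0,0],-1]]'
python3 - <<'E'
from h import *
to(445,153,80.5)
im=cams.camera("scene");im2=cams.camera("side")
cv2.imwrite("pics/b1.png",np.hstack([cv2.resize(im[190:270,265:345],(400,400)),cv2.resize(im2[210:290,220:300],(400,400))])[:,:,::-1])
E
```

```text
t: 14.65
tool_pos: [443.9, 153.6, 79.2]
tool_rot: [-2.221, -2.221, 0.002]
wrist_force: [0.2, 0.3, 0.1]
gripper_width: 23.5
gripper_force: 0.0
t: 15.15
tool_pos: [444.7, 153.7, 80.1]
tool_rot: [2.221, 2.221, 0.001]
wrist_force: [1.9, -0.5, 0.1]
gripper_width: 17.3
gripper_force: 20.0
t 15.2 [444.7 153.7  80.1] shift [-0.0007  0.0003 -0.0004] turn [ 0. -0.  0.] F [ 1.9 -0.5  0.1] w 17.3 g 20.0
```

View pics/b1.png

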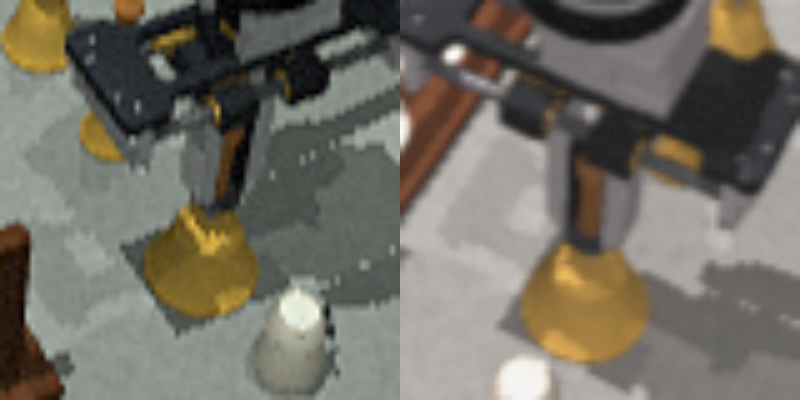

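The fingers are still on the bead because the pads run the full finger length. That is a sound grip for a hanging bell, so I'll take 30 N. The plan is to lift, go round at x=512, and enter the mouth about 5 mm high.

```bash
python3 -m jog '[[[0,0,-0.004],[0,0,0],-1],[[0,0,-0.014],[0,0,0],-1],[[0,0,-0.03],[0,0,0],-1],[[0,0,-0.046],[0,0,0],-1],[[0,0,-0.056],[0,0,0],-1]]' 30
python3 -m jog '[[[0,0.01,0],[0,0,0],-1],[[0,0.03,0],[0,0,0],-1],[[0,0.05,0],[0,0,0],-1],[[0,0.062,0],[0,0,0],-1],[[0,0.067,0],[0,0,0],-1]]' >/dev/null
python3 -m jog '[[[-0.01,0,0],[0,0,0],-1],[[-0.03,0,0],[0,0,0],-1],[[-0.055,0,0],[0,0,0],-1],[[-0.08,0,0],[0,0,0],-1],[[-0.105,0,0],[0,0,0],-1]]' >/dev/null
python3 -m jog '[[[-0.025,0,0],[0,0,0],-1],[[-0.05,0,0],[0,0,0],-1],[[-0.075,0,0],[0,0,0],-1],[[-0.1,0,0],[0,0,0],-1],[[-0.125,0,0],[0,0,0],-1]]' >/dev/null
python3 -m jog '[[[-0.025,0,0],[0,0,0],-1],[[-0.05,0,0],[0,0,0],-1],[[-0.075,0,0],[0,0,0],-1],[[-0.1,0,0],[0,0,0],-1],[[-0.125,0,0],[0,0,0],-1]]' >/dev/null
python3 -m jog '[[[-0.01,0,0],[0,0,0],-1],[[-0.014,0,0],[0,0,0],-1],[[-0.014,0,0],[0,0,0],-1]]'
python3 - <<'E'
from h import *
to(605.5,-215,136.5)
E
```

```text
t: 15.75
tool_pos: [444.9, 153.8, 137.6]
tool_rot: [2.221, 2.221, 0.002]
wrist_force: [-0.2, -0.6, -2.3]
gripper_width: 16.5
gripper_force: 30.0
t: 18.05
tool_pos: [511.1, -214.9, 135.7]
tool_rot: [-2.221, -2.221, -0.0]
wrist_force: [-0.1, 0.5, -3.0]
gripper_width: 16.7
gripper_force: 30.0
t 18.1 [ 511.1 -214.9  135.7] shift [-0.      0.0944 -0.0008] turn [-0.001 -0.001 -0.   ] F [-0.1  0.5 -3. ] w 16.7 g 30.0
```

```bash
python3 -m jog '[[[0,0.015,-0.001],[0,0,0],-1],[[0,0.035,-0.001],[0,0,0],-1],[[0,0.06,-0.001],[0,0,0],-1],[[0,0.082,-0.001],[0,0,0],-1],[[0,0.0945,-0.001],[0,0,0],-1]]' >/dev/null
python3 -m jog '[[[0,0,0],[0,0,0],-1],[[0,0,0],[0,0,0],-1],[[0,0,0],[0,0,0],-1],[[0,0,0],[0,0,0],-1]]'
python3 - <<'E'
from h import *
to(605.5,-215,136.5)
im=cams.camera("scene");im2=cams.camera("side")
cv2.imwrite("pics/e1.png",np.hstack([cv2.resize(im[120:220,160:260],(400,400)),cv2.resize(im2[100:200,200:300],(400,400))])[:,:,::-1])
E
```

```text
t: 18.95
tool_pos: [605.4, -215.1, 136.9]
tool_rot: [-2.221, -2.221, 0.0]
wrist_force: [0.5, 0.2, -2.5]
gripper_width: 16.6
gripper_force: 30.0
t 18.9 [ 605.4 -215.1  136.9] shift [0.0001 0.0001 0.0004] turn [-0. -0. -0.] F [ 0.5  0.2 -2.5] w 16.6 g 30.0
```

View pics/e1.png

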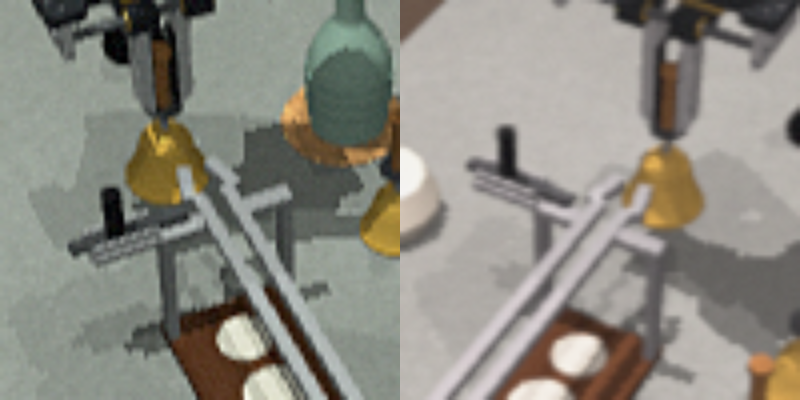

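The bell hangs upright at the mouth, and the gate is open. Sliding in.

```bash
python3 -m jog '[[[0.01,0,0],[0,0,0],-1],[[0.025,0,0],[0,0,0],-1],[[0.04,0,0],[0,0,0],-1],[[0.055,0,0],[0,0,0],-1],[[0.07,0,0],[0,0,0],-1]]'
python3 -m jog '[[[0.015,0,0],[0,0,0],-1],[[0.03,0,0],[0,0,0],-1],[[0.045,0,0],[0,0,0],-1],[[0.06,0,0],[0,0,0],-1],[[0.075,0,0],[0,0,0],-1]]'
python3 -m jog '[[[0.02,0,0],[0,0,0],-1],[[0.04,0,0],[0,0,0],-1],[[0.06,0,0],[0,0,0],-1],[[0.08,0,0],[0,0,0],-1],[[0.1,0,0],[0,0,0],-1]]'
python3 - <<'E'
from h import *
to(605.5,123,136.5)
E
```

```text
t: 19.55
tool_pos: [605.9, -143.5, 137.0]
tool_rot: [-2.221, -2.222, 0.0]
wrist_force: [0.6, 0.6, -3.5]
gripper_width: 16.8
gripper_force: 30.0
t: 20.05
tool_pos: [606.0, -69.1, 137.0]
tool_rot: [2.221, 2.221, 0.0]
wrist_force: [-0.1, -0.1, -2.9]
gripper_width: 16.4
gripper_force: 30.0
t: 20.55
tool_pos: [605.9, 31.1, 137.0]
tool_rot: [2.221, 2.221, 0.0]
wrist_force: [-0.4, 0.3, -2.4]
gripper_width: 16.8
gripper_force: 30.0
t 20.6 [605.9  31.1 137. ] shift [ 0.0919 -0.0004  0.0005] turn [ 0. -0. -0.] F [-0.4  0.3 -2.4] w 16.8 g 30.0
```

```bash
python3 -m jog '[[[0.02,0,0],[0,0,0],-1],[[0.045,0,0],[0,0,0],-1],[[0.068,0,0],[0,0,0],-1],[[0.085,0,0],[0,0,0],-1],[[0.092,0,0],[0,0,0],-1]]' >/dev/null
python3 -m jog '[[[0,0,0],[0,0,0],-1],[[0,0,0],[0,0,0],-1],[[0,0,0.002],[0,0,0],-1],[[0,0,0.004],[0,0,0],-1],[[0,0,0.005],[0,0,0],-1]]'
python3 -m jog '[[[0,0,0.001],[0,0,0],-1],[[0,0,0.001],[0,0,0],-1],[[0,0,0.001],[0,0,0],-1]]'
python3 - <<'E'
from h import *
to(605.5,123,131.4)
im=cams.camera("scene");im2=cams.camera("side")
cv2.imwrite("pics/h1.png",np.hstack([cv2.resize(im[170:270,190:290],(400,400)),cv2.resize(im2[160:260,170:270],(400,400))])[:,:,::-1])
E
```

```text
t: 21.55
tool_pos: [605.9, 121.1, 131.6]
tool_rot: [-2.222, -2.22, 0.001]
wrist_force: [0.7, -0.2, -2.6]
gripper_width: 16.5
gripper_force: 30.0
t: 21.85
tool_pos: [606.2, 121.5, 131.3]
tool_rot: [2.221, 2.221, 0.0]
wrist_force: [-0.4, -0.7, 0.0]
gripper_width: 16.5
gripper_force: 30.0
t 21.9 [606.2 121.5 131.3] shift [ 0.0015 -0.0007 -0.0001] turn [ 0.  0. -0.] F [-0.4 -0.7  0. ] w 16.5 g 30.0
```

View pics/h1.png

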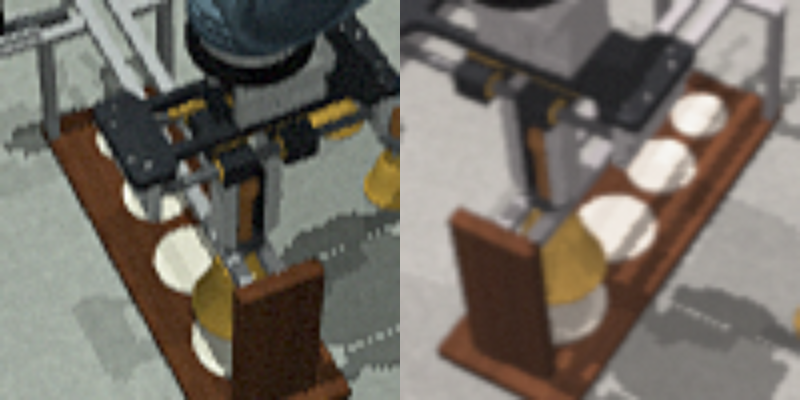

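Bell1 rests on the bars (Fz to 0) over the largest disc, about 1.5 mm short. Nudge, release, lift, and head to bell2.

```bash
python3 -m jog '[[[0.001,0,0],[0,0,0],-1],[[0.0017,0,0],[0,0,0],-1],[[0.0017,0,0],[0,0,0],-1],[[0.0017,0,0],[0,0,0],-0.6],[[0.0017,0,0],[0,0,0],-0.4]]' >/dev/null
python3 -m jog '[[[0,0,0],[0,0,0],-0.2],[[0,0,0],[0,0,0],-0.2],[[0,0,-0.01],[0,0,0],-0.1],[[0,0,-0.03],[0,0,0],-0.1],[[0,0,-0.065],[0,0,0],0]]'
python3 -m jog '[[[-0.03,-0.02,0],[0,0,0],0],[[-0.065,-0.04,0],[0,0,0],0],[[-0.1,-0.062,0],[0,0,0],0],[[-0.135,-0.084,0],[0,0,0],0],[[-0.17,-0.106,0],[0,0,0],0]]' >/dev/null
python3 -m jog '[[[-0.03,-0.019,0],[0,0,0],0],[[-0.055,-0.035,0],[0,0,0],0],[[-0.055,-0.035,0],[0,0,0],0],[[-0.055,-0.035,0],[0,0,0],0]]'
python3 - <<'E'
from h import *
to(447,-132.5,197)
locate(["b2","b3","b4"])
im=cams.camera("wrist");cv2.imwrite("pics/w2.png",im[:,:,::-1])
c=cams.calibration("wrist");print(proj(c,np.array([[447,-132.5,127.8],[447,-35,124.],[441.6,46,120.2]])))
E
```

```text
t: 22.95
tool_pos: [604.5, 123.4, 194.7]
tool_rot: [-2.219, -2.219, 0.005]
wrist_force: [-0.3, 0.3, -0.3]
gripper_width: 45.9
gripper_force: 0.0
t: 23.85
tool_pos: [465.3, -101.8, 196.7]
tool_rot: [2.222, 2.219, 0.001]
wrist_force: [-1.3, 0.8, 0.1]
gripper_width: 46.8
gripper_force: 0.0
t 23.9 [ 465.3 -101.8  196.7] shift [-0.0307 -0.0183 -0.0003] turn [ 0.001  0.    -0.001] F [-1.3  0.8  0.1] w 46.8 g 0.0
b2 [ 447.6 -131.   127.1] res 0.9 [0.69 0.88]
b3 [442.2  44.5 116.6] res 3.0 [0.85 0.9 ]
b4 [441.9  46.1 117.9] res 1.7 [0.9  0.99]
[[233.56669305 231.32380137]
 [231.87005823 120.78275349]
 [223.14513321  11.41726505]]
```

View pics/w2.png

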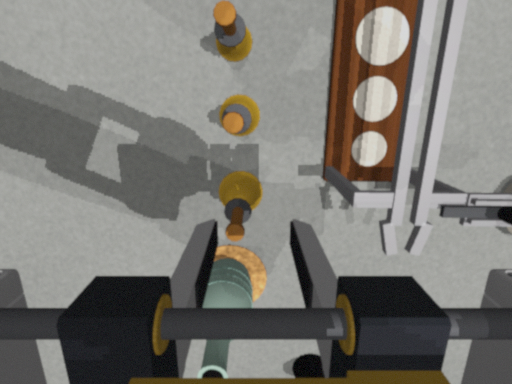

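The wrist view confirms all three remaining beads: (235,231), (234,122) and (224,13) px, within 2 px of the predictions. Grasp bell2.

```bash
python3 -m jog '[[[-0.03,-0.018,0],[0,0,0],0],[[-0.03,-0.018,0],[0,0,0],0],[[-0.03,-0.018,0],[0,0,0],0],[[-0.03,-0.018,0.025],[0,0,0],0],[[-0.03,-0.018,0.055],[0,0,0],0]]' 30 >/dev/null
python3 -m jog '[[[0,0,0.025],[0,0,0],0],[[0,0,0.042],[0,0,0],0],[[0,0,0.053],[0,0,0],0],[[0,0,0.053],[0,0,0],0],[[0,0,0.053],[0,0,0],-0.3]]'
python3 -m jog '[[[0,0,0],[0,0,0],-1],[[0,0,0],[0,0,0],-1],[[0,0,0],[0,0,0],-1],[[0,0,0],[0,0,0],-1],[[0,0,0],[0,0,0],-1]]'
python3 - <<'E'
from h import *
to(447,-132.5,88)
E
```

```text
t: 25.0
tool_pos: [447.7, -131.5, 88.6]
tool_rot: [2.22, 2.222, 0.001]
wrist_force: [-1.3, 0.3, -0.4]
gripper_width: 41.7
gripper_force: 0.0
t: 25.5
tool_pos: [447.6, -131.9, 88.6]
tool_rot: [2.221, 2.22, 0.001]
wrist_force: [1.9, 0.3, 1.9]
gripper_width: 16.7
gripper_force: 30.0
t 25.5 [ 447.6 -131.9   88.6] shift [-0.0006 -0.0006  0.0006] turn [ 0.001  0.001 -0.   ] F [1.9 0.3 1.9] w 16.7 g 30.0
```

```bash
python3 -m jog '[[[0,0,-0.004],[0,0,0],-1],[[0,0,-0.014],[0,0,0],-1],[[0,0,-0.03],[0,0,0],-1],[[0,0,-0.046],[0,0,0],-1],[[0,0,-0.06],[0,0,0],-1]]' 30
python3 -m jog '[[[-0.01,0.008,0],[0,0,0],-1],[[-0.03,0.025,0],[0,0,0],-1],[[-0.05,0.042,0],[0,0,0],-1],[[-0.07,0.059,0],[0,0,0],-1],[[-0.083,0.075,0],[0,0,0],-1]]' >/dev/null
python3 -m jog '[[[0,0.02,0],[0,0,0],-1],[[0,0.045,0],[0,0,0],-1],[[0,0.068,0],[0,0,0],-1],[[0,0.08,0],[0,0,0],-1],[[0,0.083,0],[0,0,0],-1]]' >/dev/null
python3 -m jog '[[[0,0,0],[0,0,0],-1],[[0,0,0],[0,0,0],-1],[[0,0,0],[0,0,0],-1]]'
python3 - <<'E'
from h import *
to(605.7,-215,148.8)
im=cams.camera("scene");im2=cams.camera("side")
cv2.imwrite("pics/e2.png",np.hstack([cv2.resize(im[100:260,150:310],(400,400)),cv2.resize(im2[100:260,170:330],(400,400))])[:,:,::-1])
E
```

```text
t: 26.0
tool_pos: [447.0, -131.6, 149.1]
tool_rot: [2.221, 2.221, 0.0]
wrist_force: [0.4, -0.0, -1.4]
gripper_width: 16.9
gripper_force: 30.0
t: 27.3
tool_pos: [604.4, -214.7, 147.7]
tool_rot: [-2.222, -2.221, 0.0]
wrist_force: [0.1, 0.4, -1.2]
gripper_width: 16.4
gripper_force: 30.0
t 27.3 [ 604.4 -214.7  147.7] shift [-0.0003  0.0013 -0.0011] turn [-0.001 -0.    -0.   ] F [ 0.1  0.4 -1.2] w 16.4 g 30.0
```

View pics/e2.png

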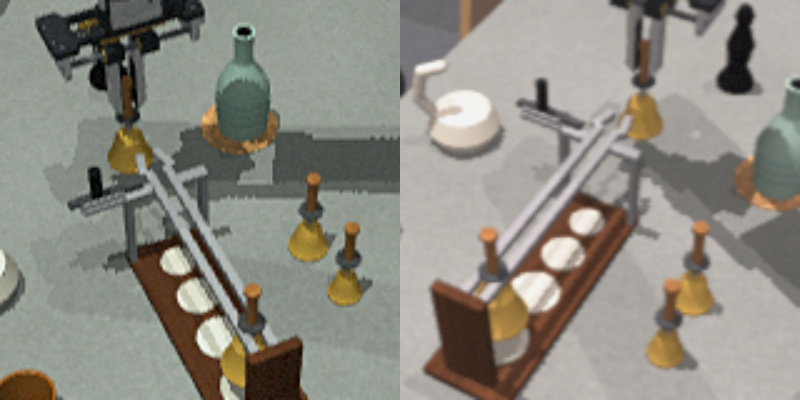

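Bell1 hangs upright and bell2 is at the mouth. Sliding bell2 in.

```bash
python3 -m jog '[[[0.01,0.0013,-0.001],[0,0,0],-1],[[0.025,0.0013,-0.001],[0,0,0],-1],[[0.04,0.0013,-0.001],[0,0,0],-1],[[0.055,0.0013,-0.001],[0,0,0],-1],[[0.07,0.0013,-0.001],[0,0,0],-1]]'
python3 -m jog '[[[0.015,0,0],[0,0,0],-1],[[0.03,0,0],[0,0,0],-1],[[0.045,0,0],[0,0,0],-1],[[0.06,0,0],[0,0,0],-1],[[0.08,0,0],[0,0,0],-1]]' |grep force
python3 -m jog '[[[0.02,0,0],[0,0,0],-1],[[0.04,0,0],[0,0,0],-1],[[0.06,0,0],[0,0,0],-1],[[0.08,0,0],[0,0,0],-1],[[0.1,0,0],[0,0,0],-1]]' |grep force
python3 -m jog '[[[0.01,0,0],[0,0,0],-1],[[0.014,0,0],[0,0,0],-1],[[0.014,0,0],[0,0,0],-1],[[0.014,0,0],[0,0,0],-1],[[0.014,0,0.003],[0,0,0],-1]]' |grep force
python3 - <<'E'
from h import *
to(606,49,143.8)
E
```

```text
t: 27.9
tool_pos: [606.3, -142.7, 149.0]
tool_rot: [-2.22, -2.222, -0.0]
wrist_force: [-0.2, -0.4, -1.3]
gripper_width: 16.9
gripper_force: 30.0
wrist_force: [-0.0, 0.3, -1.3]
gripper_force: 30.0
wrist_force: [0.3, 0.0, -0.8]
gripper_force: 30.0
wrist_force: [0.3, 0.4, -0.8]
gripper_force: 30.0
t 29.4 [606.8  48.6 146.4] shift [ 0.0004 -0.0008  0.0026] turn [ 0.001  0.    -0.001] F [ 0.3  0.4 -0.8] w 16.9 g 30.0
```

```bash
python3 -m jog '[[[0.0003,0,0.0015],[0,0,0],-1],[[0.0003,0,0.003],[0,0,0],-1],[[0.0003,0,0.003],[0,0,0],-1],[[0.0003,0,0.003],[0,0,0],-1]]'
python3 -m jog '[[[0,0,0],[0,0,0],-0.6],[[0,0,0],[0,0,0],-0.4],[[0,0,0],[0,0,0],-0.2],[[0,0,0],[0,0,0],-0.2],[[0,0,-0.01],[0,0,0],-0.1]]'
python3 -m jog '[[[0,0,-0.02],[0,0,0],0],[[0,0,-0.05],[0,0,0],0],[[-0.01,-0.02,-0.05],[0,0,0],0],[[-0.03,-0.055,-0.05],[0,0,0],0],[[-0.05,-0.09,-0.05],[0,0,0],0]]' >/dev/null
python3 -m jog '[[[-0.015,-0.03,0],[0,0,0],0],[[-0.025,-0.05,0],[0,0,0],0],[[-0.025,-0.05,0],[0,0,0],0],[[-0.025,-0.05,0],[0,0,0],0],[[-0.025,-0.05,0],[0,0,0],0]]'
python3 - <<'E'
from h import *
to(447,-35,200)
locate(["b3","b4"])
for n in ("wrist","scene","side"): cv2.imwrite(f"pics/{n}3.png",cams.camera(n)[:,:,::-1])
c=cams.calibration("wrist");print(proj(c,np.array([[447,-35,124.],[441.6,46,120.2]])))
w=cv2.imread("pics/wrist3.png")[:300];cv2.imwrite("pics/m3.png",np.hstack([cv2.resize(w,(400,234))[:, :],cv2.resize(cv2.imread("pics/scene3.png")[150:267,180:380],(400,234))]))
E
```

```text
t: 29.8
tool_pos: [606.6, 49.4, 143.6]
tool_rot: [2.221, 2.221, 0.0]
wrist_force: [-1.0, -0.9, 3.6]
gripper_width: 17.1
gripper_force: 30.0
t: 30.3
tool_pos: [605.2, 49.9, 151.5]
tool_rot: [-2.219, -2.22, 0.003]
wrist_force: [0.0, -0.6, 1.2]
gripper_width: 41.5
gripper_force: 0.0
t: 31.3
tool_pos: [467.3, -25.1, 203.5]
tool_rot: [2.22, 2.222, 0.001]
wrist_force: [0.5, 0.4, -0.5]
gripper_width: 47.0
gripper_force: 0.0
t 31.3 [467.3 -25.1 203.5] shift [-0.0099 -0.0203  0.0035] turn [0.001 0.    0.001] F [ 0.5  0.4 -0.5] w 47.0 g 0.0
b3 [450.4  -2.2 111.5] res 31.0 [0.88 0.85]
b4 [ 4.499e+02 -4.000e-01  1.124e+02] res 32.3 [0.87 0.93]
[[232.74032178 204.8665319 ]
 [224.97136952 113.77925861]]
```

View pics/m3.png

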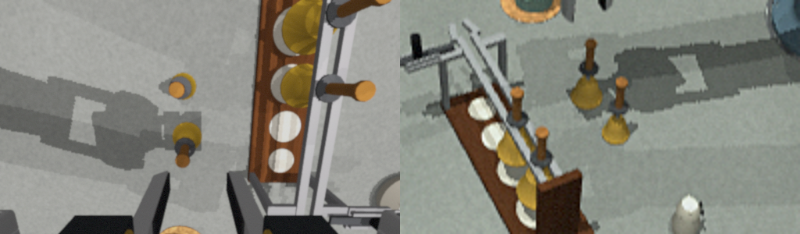

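The wrist view shows bell3's bead at (233,205) and bell4's at (226,115), matching predictions, so neither has moved. Bells 1 and 2 hang in place. Grasp bell3.

```bash
python3 -m jog '[[[-0.01,-0.0203,0],[0,0,0.001],0],[[-0.01,-0.0203,0],[0,0,0],0],[[-0.01,-0.0203,0.01],[0,0,0],0],[[-0.01,-0.0203,0.035],[0,0,0],0],[[-0.01,-0.0203,0.065],[0,0,0],0]]' 30 >/dev/null
python3 -m jog '[[[0,0,0.025],[0,0,0],0],[[0,0,0.042],[0,0,0],0],[[0,0,0.053],[0,0,0],0],[[0,0,0.053],[0,0,0],0],[[0,0,0.053],[0,0,0],-0.3]]'
python3 -m jog '[[[0,0,0],[0,0,0],-1],[[0,0,0],[0,0,0],-1],[[0,0,0],[0,0,0],-1],[[0,0,0],[0,0,0],-1],[[0,0,0],[0,0,0],-1]]'
python3 - <<'E'
from h import *
to(447,-35,86)
E
```

```text
t: 32.55
tool_pos: [446.6, -35.3, 85.3]
tool_rot: [2.221, 2.221, 0.001]
wrist_force: [-0.6, -0.5, 0.2]
gripper_width: 41.7
gripper_force: 0.0
t: 33.05
tool_pos: [446.7, -35.5, 85.7]
tool_rot: [2.22, 2.22, 0.001]
wrist_force: [0.3, -0.2, 2.3]
gripper_width: 16.8
gripper_force: 30.0
t 33.0 [446.7 -35.5  85.7] shift [ 0.0005  0.0003 -0.0003] turn [ 0.002  0.    -0.   ] F [ 0.3 -0.2  2.3] w 16.8 g 30.0
```

```bash
python3 -m jog '[[[0,0,-0.006],[0,0,0],-1],[[0,0,-0.018],[0,0,0],-1],[[0,0,-0.034],[0,0,0],-1],[[0,0,-0.05],[0,0,0],-1],[[0,0,-0.064],[0,0,0],-1]]' 30
python3 -m jog '[[[-0.01,0.004,0],[0,0,0],-1],[[-0.03,0.012,0],[0,0,0],-1],[[-0.055,0.02,0],[0,0,0],-1],[[-0.08,0.03,0],[0,0,0],-1],[[-0.105,0.04,0],[0,0,0],-1]]' >/dev/null
python3 -m jog '[[[-0.025,0.008,0],[0,0,0],-1],[[-0.05,0.016,0],[0,0,0],-1],[[-0.068,0.025,0],[0,0,0],-1],[[-0.075,0.04,0],[0,0,0],-1],[[-0.075,0.06,0],[0,0,0],-1]]' >/dev/null
python3 -m jog '[[[0,0.025,0],[0,0,0],-1],[[0,0.046,0],[0,0,0],-1],[[0,0.059,0],[0,0,0],-1],[[0,0.059,0],[0,0,0],-1],[[0,0.059,0],[0,0,0],-1]]' >/dev/null
python3 -m jog '[[[0,0,0],[0,0,0],-1],[[0,0,0],[0,0,0],-1]]'
python3 - <<'E'
from h import *
to(606,-215,149.7)
im=cams.camera("scene");im2=cams.camera("side")
cv2.imwrite("pics/e3.png",np.hstack([cv2.resize(im[100:260,150:310],(400,400)),cv2.resize(im2[100:260,170:330],(400,400))])[:,:,::-1])
E
```

```text
t: 33.55
tool_pos: [446.0, -35.3, 150.4]
tool_rot: [2.221, 2.221, 0.0]
wrist_force: [0.1, 0.2, -0.9]
gripper_width: 16.9
gripper_force: 30.0
t: 35.25
tool_pos: [604.4, -215.4, 148.8]
tool_rot: [-2.222, -2.221, 0.0]
wrist_force: [0.4, -0.5, -0.8]
gripper_width: 17.1
gripper_force: 30.0
t 35.2 [ 604.4 -215.4  148.8] shift [ 0.0004  0.0016 -0.0009] turn [-0. -0. -0.] F [ 0.4 -0.5 -0.8] w 17.1 g 30.0
```

View pics/e3.png

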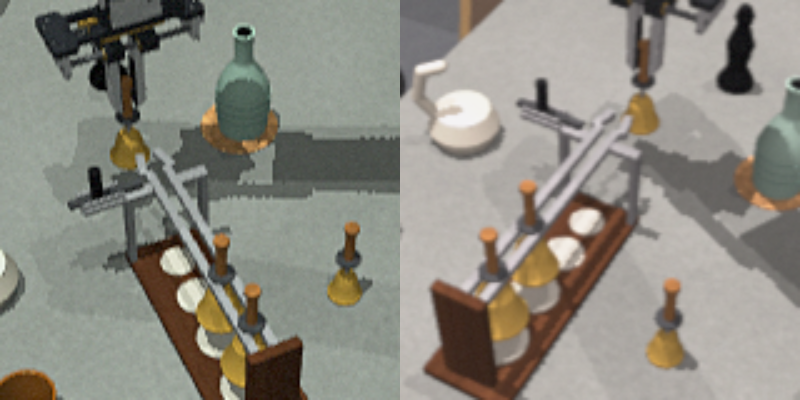

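Bell3 is at the mouth, with bells 1 and 2 hung in place. That was my last viewed picture, so from here I go by numbers. Insert bell3 to y=-17.

```bash
python3 -m jog '[[[0.01,0.0013,-0.001],[0,0,0],-1],[[0.025,0.0013,-0.001],[0,0,0],-1],[[0.04,0.0013,-0.001],[0,0,0],-1],[[0.055,0.0013,-0.001],[0,0,0],-1],[[0.07,0.0013,-0.001],[0,0,0],-1]]'
python3 -m jog '[[[0.015,0,0],[0,0,0],-1],[[0.03,0,0],[0,0,0],-1],[[0.045,0,0],[0,0,0],-1],[[0.06,0,0],[0,0,0],-1],[[0.08,0,0],[0,0,0],-1]]' |grep force
python3 -m jog '[[[0.02,0,0],[0,0,0],-1],[[0.038,0,0],[0,0,0],-1],[[0.048,0,0],[0,0,0],-1],[[0.048,0,0],[0,0,0],-1],[[0.048,0,0],[0,0,0],-1]]' |grep force
python3 -m jog '[[[0,0,0],[0,0,0],-1],[[0,0,0.001],[0,0,0],-1],[[0,0,0.003],[0,0,0],-1],[[0,0,0.003],[0,0,0],-1]]' |grep force
python3 - <<'E'
from h import *
to(606,-17,144.7)
E
```

```text
t: 35.85
tool_pos: [606.2, -143.5, 149.9]
tool_rot: [-2.22, -2.222, -0.0]
wrist_force: [0.1, 0.4, -1.5]
gripper_width: 16.4
gripper_force: 30.0
wrist_force: [-1.0, 0.5, -1.2]
gripper_force: 30.0
wrist_force: [-0.5, 0.2, -1.6]
gripper_force: 30.0
wrist_force: [-0.8, 0.3, -2.5]
gripper_force: 30.0
t 37.2 [606.1 -17.6 146.5] shift [ 0.0006 -0.0001  0.0018] turn [-0.001 -0.    -0.001] F [-0.8  0.3 -2.5] w 16.7 g 30.0
```

```bash
python3 -m jog '[[[0,0,0.001],[0,0,0],-1],[[0,0,0.0022],[0,0,0],-1],[[0,0,0.0022],[0,0,0],-1],[[0,0,0.0022],[0,0,0],-1]]'
python3 -m jog '[[[0,0,0],[0,0,0],-0.6],[[0,0,0],[0,0,0],-0.4],[[0,0,0],[0,0,0],-0.2],[[0,0,0],[0,0,0],-0.2],[[0,0,-0.01],[0,0,0],-0.1]]' >/dev/null
python3 -m jog '[[[0,0,-0.02],[0,0,0],0],[[0,0,-0.05],[0,0,0],0],[[0,-0.02,-0.05],[0,0,0],0],[[0.01,-0.055,-0.05],[0,0,0],0],[[0.025,-0.09,-0.05],[0,0,0],0]]' >/dev/null
python3 -m jog '[[[0.01,-0.035,0],[0,0,0],0],[[0.02,-0.06,0],[0,0,0],0],[[0.02,-0.06,0],[0,0,0],0],[[0.02,-0.06,0],[0,0,0],0],[[0.02,-0.06,0],[0,0,0],0]]'
cat > bead.py <<'E'
from h import *
import sys
# orange bead/post blobs in a picture; prints blob centre and top point
def blobs(n):
    c=cams.calibration(n);im=cams.camera(n);cv2.imwrite(f"pics/auto_{n}.png",im[:,:,::-1])
    h=cv2.cvtColor(im,cv2.COLOR_RGB2HSV)
    m=((h[...,0]>=6)&(h[...,0]<=15)&(h[...,1]>130)&(h[...,2]>130)).astype(np.uint8)
    k,l,s,ce=cv2.connectedComponentsWithStats(m)
    return c,[(ce[i].round(1),s[i].tolist()) for i in range(1,k) if s[i][4]>12]
E
python3 - <<'E'
from bead import *
to(441.6,46,200)
c,b=blobs("wrist");print("pred",proj(c,np.array([[441.6,46,118.]])))
for x in b: print(*x)
locate(["b4"],W=12)
E
```

```text
t: 37.65
tool_pos: [606.3, -17.3, 144.7]
tool_rot: [-2.221, -2.221, 0.0]
wrist_force: [0.3, -0.6, -1.7]
gripper_width: 16.6
gripper_force: 30.0
t: 39.15
tool_pos: [457.4, 27.3, 205.5]
tool_rot: [2.221, 2.22, 0.001]
wrist_force: [-0.8, -1.3, 0.1]
gripper_width: 46.9
gripper_force: 0.0
t 39.1 [457.4  27.3 205.5] shift [ 0.0187 -0.0158  0.0054] turn [ 0.001  0.    -0.   ] F [-0.8 -1.3  0.1] w 46.9 g 0.0
pred [[236.85254173 172.19845648]]
[361.4  28.6] [359, 26, 8, 7, 33]
[349.6 178.9] [348, 173, 4, 13, 32]
[344.7 227.6] [343, 218, 4, 22, 53]
b4 [442.4  46.1 119.5] res 2.0 [0.78 0.62]
```

Run:
```python
import cv2
im=cv2.imread("pics/auto_wrist.png");h=cv2.cvtColor(im,cv2.COLOR_BGR2HSV)
m=((h[...,0]>=5)&(h[...,0]<=17)&(h[...,1]>120)&(h[...,2]>50)).astype("uint8");m[:,330:]=0
k,l,s,c=cv2.connectedComponentsWithStats(m)
for i in range(1,k):
    if s[i][4]>15: print(c[i].round(1),s[i])
```

```text
[238.4 170.7] [229 158  19  25 333]
[327.1 222.8] [323 169   7  86 328]
[209.4 345.4] [206 339   9  16  97]
[260.3 345.8] [255 339  14  18  94]
```

Bell4 is unmoved (blob (238,171), predicted (237,172)). Grasp it.

```bash
python3 -m jog '[[[0.019,-0.0155,0],[0,0,0],0],[[0.019,-0.0155,0],[0,0,0],0],[[0.019,-0.0155,0.01],[0,0,0],0],[[0.019,-0.0155,0.035],[0,0,0],0],[[0.019,-0.0155,0.065],[0,0,0],0]]' 30 >/dev/null
python3 -m jog '[[[0,0,0.025],[0,0,0],0],[[0,0,0.044],[0,0,0],0],[[0,0,0.056],[0,0,0],0],[[0,0,0.056],[0,0,0],0],[[0,0,0.056],[0,0,0],-0.3]]'
python3 -m jog '[[[0,0,0],[0,0,0],-1],[[0,0,0],[0,0,0],-1],[[0,0,0],[0,0,0],-1],[[0,0,0],[0,0,0],-1],[[0,0,0],[0,0,0],-1]]'
python3 - <<'E'
from h import *
to(442,46,84)
E
```

```text
t: 40.3
tool_pos: [441.4, 46.4, 84.1]
tool_rot: [2.221, 2.221, 0.0]
wrist_force: [-0.7, 0.4, 0.7]
gripper_width: 41.9
gripper_force: 0.0
t: 40.8
tool_pos: [441.5, 46.6, 84.4]
tool_rot: [2.22, 2.221, 0.002]
wrist_force: [0.6, -0.3, 2.8]
gripper_width: 16.5
gripper_force: 30.0
t 40.8 [441.5  46.6  84.4] shift [-0.0006  0.0005  0.0004] turn [0.002 0.    0.   ] F [ 0.6 -0.3  2.8] w 16.5 g 30.0
```

```bash
python3 -m jog '[[[0,0,-0.006],[0,0,0],-1],[[0,0,-0.02],[0,0,0],-1],[[0,0,-0.038],[0,0,0],-1],[[0,0,-0.055],[0,0,0],-1],[[0,0,-0.068],[0,0,0],-1]]' 30
python3 -m jog '[[[-0.01,0.005,0],[0,0,0],-1],[[-0.03,0.015,0],[0,0,0],-1],[[-0.055,0.025,0],[0,0,0],-1],[[-0.08,0.035,0],[0,0,0],-1],[[-0.105,0.045,0],[0,0,0],-1]]' >/dev/null
python3 -m jog '[[[-0.025,0.005,0],[0,0,0],-1],[[-0.05,0.01,0],[0,0,0],-1],[[-0.075,0.015,0],[0,0,0],-1],[[-0.1,0.02,0],[0,0,0],-1],[[-0.125,0.025,0],[0,0,0],-1]]' >/dev/null
python3 -m jog '[[[-0.02,0.01,0],[0,0,0],-1],[[-0.03,0.025,0],[0,0,0],-1],[[-0.032,0.048,0],[0,0,0],-1],[[-0.032,0.07,0],[0,0,0],-1],[[-0.032,0.086,0],[0,0,0],-1]]' >/dev/null
python3 -m jog '[[[0,0.0075,0],[0,0,0],-1],[[0,0.0085,0],[0,0,0],-1],[[0,0.0085,0],[0,0,0],-1],[[0,0.0085,0],[0,0,0],-1]]'
python3 - <<'E'
from bead import *
to(606,-215,152)
T=np.array([0,0,1.])
for n in("scene","side"):
    c,b=blobs(n)
    print(n)
    for x in b: print(*x)
    print("pred beads",proj(c,np.array([[606,123,179.],[606,49,179],[606,-17,179],[605.5,-215,179]])).round(1).tolist())
E
```

```text
t: 41.3
tool_pos: [440.8, 46.7, 152.8]
tool_rot: [2.221, 2.221, 0.0]
wrist_force: [-0.6, 0.0, -0.8]
gripper_width: 16.5
gripper_force: 30.0
t: 43.2
tool_pos: [604.6, -215.4, 151.5]
tool_rot: [-2.221, -2.221, 0.0]
wrist_force: [-0.8, -0.8, -1.1]
gripper_width: 16.6
gripper_force: 30.0
t 43.2 [ 604.6 -215.4  151.5] shift [ 0.0004  0.0014 -0.0005] turn [-0.001 -0.    -0.   ] F [-0.8 -0.8 -1.1] w 16.6 g 30.0
scene
[148.1 258.2] [147, 251, 5, 15, 16]
[161.5 269.1] [154, 261, 16, 15, 94]
pred beads [[250.9, 217.0], [238.2, 196.8], [227.6, 179.8], [199.4, 134.3]]
side
[233.7 159. ] [231, 157, 6, 5, 22]
[151.7 174.9] [141, 172, 22, 12, 35]
[220.9 174.6] [219, 173, 5, 4, 19]
[154.7 190.7] [147, 185, 16, 12, 149]
[205.1 193.8] [203, 192, 6, 5, 24]
[204.5 257.5] [202, 256, 5, 4, 13]
pred beads [[204.0, 195.1], [220.1, 175.7], [233.2, 159.9], [266.9, 119.5]]
```

Hung beads are where predicted in the side view. Insert bell4 to y=-75.

```bash
python3 -m jog '[[[0.01,0.0013,-0.001],[0,0,0],-1],[[0.025,0.0013,-0.001],[0,0,0],-1],[[0.04,0.0013,-0.001],[0,0,0],-1],[[0.055,0.0013,-0.001],[0,0,0],-1],[[0.07,0.0013,-0.001],[0,0,0],-1]]'
python3 -m jog '[[[0.015,0,0],[0,0,0],-1],[[0.03,0,0],[0,0,0],-1],[[0.045,0,0],[0,0,0],-1],[[0.06,0,0],[0,0,0],-1],[[0.0705,0,0],[0,0,0],-1]]' |grep force
python3 -m jog '[[[0,0,0],[0,0,0],-1],[[0,0,0],[0,0,0],-1],[[0,0,0.001],[0,0,0],-1],[[0,0,0.003],[0,0,0],-1],[[0,0,0.003],[0,0,0],-1]]' |grep force
python3 - <<'E'
from h import *
to(606,-75,147.2)
E
```

```text
t: 43.8
tool_pos: [606.6, -143.5, 152.8]
tool_rot: [-2.221, -2.222, -0.0]
wrist_force: [-0.5, -0.8, -0.7]
gripper_width: 16.9
gripper_force: 30.0
wrist_force: [0.6, 0.5, -0.3]
gripper_force: 30.0
wrist_force: [0.4, -0.9, -0.4]
gripper_force: 30.0
t 44.8 [606.4 -75.2 149.3] shift [ 0.0002 -0.0004  0.0021] turn [-0.001 -0.    -0.001] F [ 0.4 -0.9 -0.4] w 17.1 g 30.0
```

```bash
python3 -m jog '[[[0.0005,0,0.0012],[0,0,0],-1],[[0.0005,0,0.0024],[0,0,0],-1],[[0.0005,0,0.0024],[0,0,0],-1],[[0.0005,0,0.0024],[0,0,0],-1]]'
python3 -m jog '[[[0,0,0],[0,0,0],-0.6],[[0,0,0],[0,0,0],-0.4],[[0,0,0],[0,0,0],-0.2],[[0,0,0],[0,0,0],-0.2],[[0,0,-0.01],[0,0,0],-0.1]]' >/dev/null
python3 -m jog '[[[0,0,-0.02],[0,0,0],0],[[0,0,-0.055],[0,0,0],0],[[-0.04,0,-0.055],[0,0,0],0],[[-0.09,0,-0.055],[0,0,0],0],[[-0.13,0,-0.055],[0,0,0],0]]' >/dev/null
python3 -m jog '[[[-0.04,0,0],[0,0,0],0],[[-0.08,0,0],[0,0,0],0],[[-0.08,0,0],[0,0,0],0],[[-0.08,0,0],[0,0,0],0],[[-0.08,0,0],[0,0,0],0]]'
python3 - <<'E'
from bead import *
np.set_printoptions(suppress=True,precision=1)
ims={n:(cams.calibration(n),cv2.cvtColor(cams.camera(n),cv2.COLOR_RGB2BGR)) for n in("scene","side")}
for n,v in ims.items(): cv2.imwrite(f"pics/hung_{n}.png",v[1])
D=cams.calibration("side")
P=np.array([[606,123,183.],[606,49,183],[606,-17,183],[606,-75,183]])
for i,p in enumerate(P):
    rs=[]
    for n,(c,im) in ims.items():
        u,v=proj(c,p);U,V=int(u),int(v)
        w=cv2.cvtColor(im[V-12:V+13,U-12:U+13],cv2.COLOR_BGR2HSV)
        m=(w[...,0]>=5)&(w[...,0]<=17)&(w[...,1]>110)&(w[...,2]>(110))
        ys,xs=np.nonzero(m)
        if len(ys)==0: print(n,"none");continue
        t=ys.min();k=ys<=t+4
        q=(xs[k].mean()+U-12,ys[k].mean()+V-12);rs.append(ray(c,*q));print(i+1,n,"px",np.round(q,1),"pred",np.round((u,v),1),atz(rs[-1],181).round(1))
    if len(rs)==2: print("   tri",*tri(rs))
to(605,-205,200)
E
```

```text
t: 45.2
tool_pos: [606.6, -74.3, 147.3]
tool_rot: [-2.221, -2.221, 0.0]
wrist_force: [0.1, 0.4, -1.1]
gripper_width: 16.7
gripper_force: 30.0
t: 46.7
tool_pos: [606.8, -283.3, 212.7]
tool_rot: [2.22, 2.222, 0.0]
wrist_force: [-0.5, -0.3, -0.1]
gripper_width: 47.1
gripper_force: 0.0
1 scene px [250.6 215.9] pred [250.9 216. ] [605.9 121.1 181. ]
1 side px [204.9 193.3] pred [203.9 194. ] [606.3 118.5 181. ]
   tri [605.8 120.  181.4] 1.0496481374508466
2 scene px [238.  195.5] pred [238.2 195.8] [605.3  46.3 181. ]
2 side px [220.7 174.3] pred [220.  174.6] [606.2  45.7 181. ]
   tri [605.6  46.8 182. ] 0.235159324403981
3 scene px [218.5 166.4] pred [227.6 178.8] [608.6 -71.3 181. ]
3 side px [243.5 147. ] pred [233.2 158.8] [605.8 -72.7 181. ]
   tri [607.3 -74.7 178.1] 0.6463069812796204
4 scene px [218.6 165.1] pred [218.8 164.7] [606.4 -75.8 181. ]
4 side px [243.9 146.1] pred [243.9 145.9] [606.7 -76.5 181. ]
   tri [606.4 -75.8 181.3] 0.23906489753684187
t 46.8 [ 606.9 -283.   212.7] shift [ 0.1 -0.   0. ] turn [ 0. -0.  0.] F [ 0.7  0.3 -0.1] w 47.0 g 0.0
```

Run:
```python
from h import *
np.set_printoptions(suppress=True,precision=1)
s=monitor.observe();c=cams.calibration("wrist")
Rt=R.from_rotvec(s["tool_rot"]);rel=Rt.inv().apply(c["origin"]-s["tool_pos"]);rr=Rt.inv()*R.from_rotvec(c["orientation"])
for f,tp,tr in(("w2",[465.3,-101.8,196.7],[2.222,2.219,.001]),("wrist3",[467.3,-25.1,203.5],[2.22,2.222,.001])):
    t=R.from_rotvec(tr);k=dict(c);k["origin"]=np.array(tp)+t.apply(rel);k["orientation"]=(t*rr).as_rotvec()
    im=cv2.imread(f"pics/{f}.png");h=cv2.cvtColor(im,cv2.COLOR_BGR2HSV)
    m=((h[...,1]<45)&(h[...,2]>195)).astype(np.uint8)
    n,l,st,ce=cv2.connectedComponentsWithStats(m)
    for i in range(1,n):
        if st[i][4]>300: print(f,ce[i],st[i],atz(ray(k,*ce[i]),12))
    for y in(49,-17,-75): print("pred",y,proj(k,np.array([605.5,y,12.])))
```

```text
w2 [388.8  35.4] [ 372    8   37   57 1609] [614.7  48.9  12. ]
w2 [379.8  98.4] [ 366   77   31   44 1019] [612.6 -17.8  12. ]
w2 [372.1 148.5] [360 132  26  34 646] [610.2 -76.6  12. ]
pred 49 [380.6  35.3]
pred -17 [373.8  97.7]
pred -75 [368.4 147.2]
wrist3 [444.1  58.9] [435  28  20  60 522] [685.7 102.9  12. ]
wrist3 [368.8 161.9] [356 143  29  39 862] [612.4 -17.4  12. ]
wrist3 [362.4 205.5] [352 191  24  30 537] [610.5 -75.9  12. ]
pred 49 [369.1 107.4]
pred -17 [363.3 161.5]
pred -75 [358.7 204.9]
```

Marks confirmed by the wrist camera: y≈48.9, -17.6 and -76.2. Look at the hung beads from closer with the wrist camera before closing.

```bash
python3 -m jog '[[[0.04,0,0],[0,0,0],0],[[0.08,0,0],[0,0,0],0],[[0.105,0,0],[0,0,0],0],[[0.11,0,0],[0,0,0],0],[[0.11,0,0],[0,0,0],0]]' >/dev/null
python3 -m jog '[[[0,0,0],[0,0,0],0],[[0,0,0],[0,0,0],0]]'
python3 - <<'E'
from h import *
np.set_printoptions(suppress=True,precision=1)
c=cams.calibration("wrist");im=cv2.cvtColor(cams.camera("wrist"),cv2.COLOR_RGB2BGR);cv2.imwrite("pics/w5.png",im)
print("pred",proj(c,np.array([[606,y,183.] for y in(123,49,-17,-75)])))
h=cv2.cvtColor(im,cv2.COLOR_BGR2HSV)
m=((h[...,0]>=5)&(h[...,0]<=15)&(h[...,1]>110)&(h[...,2]>165)).astype(np.uint8)
n,l,s,ce=cv2.connectedComponentsWithStats(m)
for i in range(1,n):
    if s[i][4]>30: print(ce[i],s[i],atz(ray(c,*ce[i]),183))
E
```

```text
t: 47.5
tool_pos: [606.6, -175.3, 212.4]
tool_rot: [2.223, 2.22, -0.0]
wrist_force: [-1.1, 0.6, 0.0]
gripper_width: 46.8
gripper_force: 0.0
pred [[ 253.3 -382.4]
 [ 253.4 -175.8]
 [ 253.4  -32.2]
 [ 253.5   71.3]]
```

```bash
python3 -m jog '[[[0.04,-0.02,-0.03],[0,0,0],0],[[0.08,-0.04,-0.06],[0,0,0],0],[[0.12,-0.06,-0.09],[0,0,0],0],[[0.16,-0.08,-0.1],[0,0,0],0],[[0.185,-0.1,-0.1],[0,0,0],0]]' >/dev/null
python3 -m jog '[[[0,0,0],[0,0,0],0],[[0,0,0],[0,0,0],0],[[0,0,0],[0,0,0],0]]'
python3 - <<'E'
from h import *
np.set_printoptions(suppress=True,precision=1)
c=cams.calibration("wrist");im=cv2.cvtColor(cams.camera("wrist"),cv2.COLOR_RGB2BGR);cv2.imwrite("pics/w6.png",im)
pr=proj(c,np.array([[606,y,183.] for y in(123,49,-17,-75)]))
h=cv2.cvtColor(im,cv2.COLOR_BGR2HSV)
for (u,v) in pr:
    print("pred",u,v); U,V=int(u),int(v)
    if not(0<=V<384 and 0<=U<512): continue
    a,b=max(V-14,0),max(U-14,0);w=h[a:V+15,b:U+15]
    m=((w[...,0]>=5)&(w[...,0]<=15)&(w[...,1]>110)&(w[...,2]>80)).astype(np.uint8)
    n,l,s,ce=cv2.connectedComponentsWithStats(m)
    for i in range(1,n):
        if s[i][4]>25: q=ce[i]+[b,a];print("  ",q,s[i],w[m>0].mean(0),atz(ray(c,*q),183))
E
```

```text
t: 48.35
tool_pos: [507.0, 9.6, 312.0]
tool_rot: [-2.223, -2.22, 0.001]
wrist_force: [0.1, 0.7, -0.6]
gripper_width: 46.7
gripper_force: 0.0
pred 357.0700850451465 66.21931454951341
pred 350.08995945722387 143.31715113896726
pred 344.61877401780737 203.7482358874399
pred 340.30209450542804 251.427414071612
```

Run:
```python
import cv2,numpy as np
im=cv2.imread("pics/w6.png");h=cv2.cvtColor(im,cv2.COLOR_BGR2HSV)
m=((h[...,0]>=4)&(h[...,0]<=18)&(h[...,1]>110)&(h[...,2]>60)).astype(np.uint8)
n,l,s,ce=cv2.connectedComponentsWithStats(m)
for i in range(1,n):
    if s[i][4]>20: print(ce[i].round(1),s[i],h[l==i].mean(0).round(0))
for u,v in((357,66),(350,143),(344,204),(340,251)): print(h[v-12:v+13:4,u].tolist())
```

```text
[352.  16.] [324   9  57  15 741] [ 12. 172. 105.]
[295.7 122.1] [ 282   29   45  195 3679] [ 12. 172.  85.]
[342.9  51.3] [339  43   8  18  95] [ 12. 165.  99.]
[352.3  70.7] [337  61  28  18 346] [ 16. 166. 145.]
[338.1 107.6] [334  97   9  23 120] [ 12. 165. 108.]
[482.3 123.7] [ 447  101   65   48 2282] [ 16. 220. 109.]
[345.9 143.1] [332 135  26  18 291] [ 16. 166. 141.]
[333.7 158.3] [330 151   8  17  89] [ 12. 161. 105.]
[340.4 200. ] [328 188  24  24 295] [ 16. 166. 133.]
[330.2 204.1] [327 202   6   7  22] [ 13. 157. 106.]
[337. 245.] [326 230  23  29 304] [ 16. 166. 124.]
[227.7 285.4] [209 271  32  38 481] [ 17. 131. 192.]
[[0, 1, 181], [30, 2, 169], [16, 168, 185], [17, 167, 186], [16, 171, 176], [17, 170, 176], [16, 147, 163]]
[[30, 3, 174], [18, 8, 161], [17, 165, 179], [17, 169, 175], [17, 167, 183], [17, 168, 182], [30, 8, 158]]
[[30, 5, 146], [13, 59, 113], [17, 168, 184], [16, 171, 179], [17, 177, 179], [14, 74, 165], [30, 5, 105]]
[[25, 11, 139], [15, 136, 77], [17, 172, 178], [17, 170, 179], [16, 170, 179], [16, 46, 165], [30, 2, 121]]
```

Run:
```python
from h import *
np.set_printoptions(suppress=True,precision=1)
c=cams.calibration("wrist");im=cv2.imread("pics/w6.png");h=cv2.cvtColor(im,cv2.COLOR_BGR2HSV)
m=((h[...,0]>=14)&(h[...,0]<=19)&(h[...,1]>120)&(h[...,2]>155)).astype(np.uint8)
n,l,s,ce=cv2.connectedComponentsWithStats(m)
for i in range(1,n):
    if s[i][4]>40 and ce[i][0]<400: print(ce[i],s[i],atz(ray(c,*ce[i]),182))
# visible part of each white disc: left edge rows
w=((h[...,1]<45)&(h[...,2]>195)).astype(np.uint8);n,l,s,ce=cv2.connectedComponentsWithStats(w)
for i in range(1,n):
    if s[i][4]>60: print("white",ce[i],s[i])
for y,r in((122.7,33),(48.7,29),(-17.4,25),(-75.5,21)): print(y,proj(c,np.array([[605.8,y+r,12.],[605.8-r,y,12],[605.8,y-r,12]])).tolist())
```

```text
[356.5  69.5] [349  61  16  18 225] [606. 120. 182.]
[349.9 145. ] [343 138  15  15 176] [606.2  47.1 182. ]
[344.8 204.6] [339 198  13  14 146] [606.5 -18.4 182. ]
[341.1 251.8] [335 246  13  12 130] [607.2 -76.1 182. ]
[228.4 285.7] [211 271  30  37 442] [ 476.2 -120.9  182. ]
white [333.6  47.7] [330  33   8  31 182]
white [353.4  46.9] [349  34   9  27 159]
white [348.1 105.5] [344  82  10  49 283]
white [329.1 106. ] [325  85   9  45 258]
white [324.7 163.1] [322 148   7  32 157]
white [342.6 162.7] [340 152   7  22 115]
white [447.9 252. ] [ 429  232   43   38 1059]
white [504.5 262.1] [495 255  17  13 101]
122.7 [[320.7323149538756, 54.904013286539424], [297.50012251101515, 78.65851665218345], [318.0524463459698, 101.3952035223453]]
48.7 [[317.588369228992, 109.4461570153083], [298.1319058749308, 128.44516512565622], [315.4377901636843, 146.75506841022008]]
-17.4 [[315.0075242859547, 154.21945405752098], [298.91076679602713, 169.3268725683399], [313.29229036260836, 183.9758631568157]]
-75.5 [[312.8917475413328, 190.92460401917555], [299.8332600744196, 202.77250278674018], [311.5428894688405, 214.32501143629463]]
```

From the wrist camera the beads are at y = 120.0, 47.1, -18.4 and -76.1, against marks at ≈122.6, 48.6, -17.4 and -75.4, so all are centred within about 2.6 mm. Now close the gate.

```bash
python3 -m jog '[[[-0.024,0.036,0.01],[0,0,0],0],[[-0.049,0.072,0.03],[0,0,0],0],[[-0.073,0.108,0.05],[0,0,0],0],[[-0.098,0.144,0.07],[0,0,0],0],[[-0.122,0.179,0.082],[0,0,0],0]]' 12 >/dev/null
python3 -m jog '[[[0,0,0],[0,0,0],0],[[0,0,0],[0,0,0],0],[[0,0,0],[0,0,0],0],[[0,0,0],[0,0,0],0]]'
python3 - <<'E'
from h import *
to(685.5,-112.3,142)
E
```

```text
t: 49.3
tool_pos: [685.6, -111.0, 232.0]
tool_rot: [2.22, 2.22, 0.002]
wrist_force: [-0.5, -0.4, 0.7]
gripper_width: 47.0
gripper_force: 0.0
t 49.3 [ 685.6 -111.   232. ] shift [-0.0012 -0.0002  0.09  ] turn [0.002 0.001 0.   ] F [-0.5 -0.4  0.7] w 47.0 g 0.0
```

```bash
python3 -m jog '[[[-0.001,0,0.025],[0,0,0],0],[[-0.001,0,0.05],[0,0,0],0],[[-0.001,0,0.07],[0,0,0],0],[[-0.001,0,0.083],[0,0,0],0],[[-0.001,0,0.09],[0,0,0],0]]' 12
python3 -m jog '[[[0,0,0],[0,0,0],0],[[0,0,0],[0,0,0],-1],[[0,0,0],[0,0,0],-1],[[0,0,0],[0,0,0],-1],[[0,0,0],[0,0,0],-1]]' >/dev/null
python3 -m jog '[[[0,0,0],[0,0,0],-1],[[0,0,0],[0,0,0],-1],[[0,0,0],[0,0,0],-1]]'
python3 -m jog '[[[0,-0.01,0],[0,0,0],-1],[[0,-0.02,0],[0,0,0],-1],[[0,-0.03,0],[0,0,0],-1],[[0,-0.038,0],[0,0,0],-1],[[0,-0.043,0],[0,0,0],-1]]'
python3 -m jog '[[[0,-0.001,0],[0,0,0],-1],[[0,-0.001,0],[0,0,0],-1],[[0,-0.001,0],[0,0,0],-1]]'
python3 -m jog '[[[0,-0.001,0],[0,0,0],-1],[[0,-0.002,0],[0,0,0],-1],[[0,-0.002,0],[0,0,0],-1]]'
```

```text
t: 49.8
tool_pos: [685.2, -111.8, 140.1]
tool_rot: [-2.221, -2.222, 0.0]
wrist_force: [0.4, 0.1, -0.2]
gripper_width: 47.0
gripper_force: 0.0
t: 50.6
tool_pos: [685.8, -112.4, 140.7]
tool_rot: [2.221, 2.221, 0.0]
wrist_force: [-2.0, 0.1, 2.1]
gripper_width: 13.8
gripper_force: 12.0
t: 51.1
tool_pos: [641.9, -112.1, 140.7]
tool_rot: [-2.222, -2.221, -0.001]
wrist_force: [1.6, 1.6, 2.9]
gripper_width: 13.7
gripper_force: 12.0
t: 51.4
tool_pos: [641.7, -112.1, 140.7]
tool_rot: [-2.221, -2.221, -0.0]
wrist_force: [0.6, 2.6, 5.1]
gripper_width: 13.7
gripper_force: 12.0
t: 51.7
tool_pos: [641.6, -112.1, 140.7]
tool_rot: [2.219, 2.219, 0.006]
wrist_force: [9.0, 4.6, 0.3]
gripper_width: 13.6
gripper_force: 12.0
```

The gate is against its closed stop. Release, retreat, and verify.

```bash
python3 -m jog '[[[0,0,0],[0,0,0],-0.6],[[0,0,0],[0,0,0],-0.4],[[0,0,0],[0,0,0],-0.3],[[0,0,0],[0,0,0],-0.3],[[0,0,-0.01],[0,0,0],-0.3]]' >/dev/null
python3 -m jog '[[[0,0,-0.02],[0,0,0],-0.3],[[0,0,-0.06],[0,0,0],-0.3],[[-0.03,-0.03,-0.1],[0,0,0],0],[[-0.07,-0.06,-0.1],[0,0,0],0],[[-0.12,-0.1,-0.1],[0,0,0],0]]' >/dev/null
python3 -m jog '[[[-0.05,0,0],[0,0,0],0],[[-0.1,0,0],[0,0,0],0],[[-0.15,0,0],[0,0,0],0],[[-0.15,0,0],[0,0,0],0],[[-0.15,0,0],[0,0,0],0]]'
python3 - <<'E'
from h import *
np.set_printoptions(suppress=True,precision=1)
ims={n:(cams.calibration(n),cv2.cvtColor(cams.camera(n),cv2.COLOR_RGB2BGR)) for n in("scene","side")}
# knob top: dark pixels near closed prediction
rs=[]
def near(im,c,p,f,r=10):
    u,v=proj(c,np.array(p,float));U,V=int(u),int(v);w=cv2.cvtColor(im[V-r:V+r+1,U-r:U+r+1],cv2.COLOR_BGR2HSV)
    ys,xs=np.nonzero(f(w))
    if len(ys)==0:return None
    k=ys<=ys.min()+3;return np.array([xs[k].mean()+U-r,ys[k].mean()+V-r])
dark=lambda w:w[...,2]<45
br=lambda w:(w[...,0]>=5)&(w[...,0]<=18)&(w[...,1]>110)&(w[...,2]>110)
for nm,p,f in[("knob",(641.5,-112,172),dark),("b1",(606,121,183),br),("b2",(606,48,183),br),("b3",(606,-18,183),br),("b4",(606,-76,183),br)]:
    q={n:near(im,c,p,f,7) for n,(c,im) in ims.items()}
    print(nm,q,*(tri([ray(ims[n][0],*x) for n,x in q.items()]) if all(x is not None for x in q.values()) else []))
# vase: green mask, foot extents vs mat prediction
for n,(c,im) in ims.items():
    ref=cv2.imread("pics/v2.png")
    h=cv2.cvtColor(im,cv2.COLOR_BGR2HSV);u,v=proj(c,np.array([428,-261,80.]));U,V=int(u),int(v)
    w=h[V-45:V+45,U-25:U+26];m=(w[...,0]>=55)&(w[...,0]<=95)&(w[...,1]>35)&(w[...,2]>50)
    ys,xs=np.nonzero(m);print(n,"vase top",xs[ys<=ys.min()+3].mean()+U-25,ys.min()+V-45,"bottom",xs[ys>=ys.max()-4].mean()+U-25,ys.max()+V-45,
      "pred top/foot centre",proj(c,np.array([[428,-261,163.],[428,-261,3]])).tolist())
to(0,0,0)
E
```

```text
t: 53.2
tool_pos: [551.8, -367.4, 250.4]
tool_rot: [-2.223, -2.219, -0.0]
wrist_force: [0.2, 0.3, 0.5]
gripper_width: 47.1
gripper_force: 0.0
knob {'scene': array([202.1, 163.8]), 'side': array([239.8, 139.6])} [ 640.1 -114.4  163.6] 1.0284587955445947
b1 {'scene': array([250.5, 215.6]), 'side': array([205. , 192.8])} [605.8 119.5 182.2] 1.225179882879736
b2 {'scene': array([238.1, 195.1]), 'side': array([220.6, 173.8])} [605.6  46.9 183.8] 0.18050419291553288
b3 {'scene': array([227.6, 178.7]), 'side': array([233.9, 158.5])} [605.4 -19.  181.9] 0.5048485139999226
b4 {'scene': array([218.5, 165.4]), 'side': array([243.5, 145.6])} [607.3 -74.5 182.8] 0.907415445682821
scene vase top 246.8 110 bottom 226.0 172 pred top/foot centre [[246.89089796858084, 112.3220855994627], [246.24230565044667, 149.26926816565083]]
side vase top 328.0 166 bottom 328.0 166 pred top/foot centre [[328.522352243912, 133.73853262482913], [320.13277376515555, 172.78715816443668]]
t 53.3 [ 552.4 -365.6  250.5] shift [ 0.4 -0.6  0.3] turn [ 0. -0.  0.] F [ 0.5 -0.1 -0.5] w 47.1 g 0.0
```

Run:
```python
from h import *
v2=cv2.imread("pics/v2.png")
for n,a,sl in(("scene",v2[:,:400],(slice(100,230),slice(170,300))),("side",v2[:,400:],(slice(110,250),slice(240,380)))):
    im=cv2.cvtColor(cams.camera(n),cv2.COLOR_RGB2BGR)[sl];b=cv2.resize(im,(400,400))
    t=a[20:190,180:290] if n=="scene" else a[55:215,180:285]
    m=cv2.matchTemplate(b,t,cv2.TM_CCOEFF_NORMED);print(n,cv2.minMaxLoc(m)[1:4:2],"expected",(180,20 if n=="scene" else 55))
```

```text
scene (0.5823037624359131, (180, 18)) expected (180, 20)
side (0.6246049404144287, (181, 54)) expected (180, 55)
```

The vase hasn't moved since it was placed, and the gate is closed. All bells are hung and the arm is clear, so I'm handing in.

```bash
python3 -c "
from station import sign_off
print(sign_off())"
```

```text
the job is handed in; nothing more can be done
None
```

The job is handed in: the vase stands upright on the mat, all four bells hang within about 3 mm of their disc centres by camera (largest bell about 3 mm off), the gate is shut against its stop, and the other ornaments were not touched.

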